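# Set out the colour standards on the inclined rests

## Task

Set the four colour standard tiles out for the colour meter check, two on each inclined rest: on the white rest the yellow tile at the bottom with the blue one on top of it, on the black rest the green tile at the bottom with the red one on top. Every tile lies colour side up, flat and squarely in the middle of the deck, long side up the slope, with its lower short edge against the ledge, so that each pair is flush. Leave the petri dish and the vial where they stand, and mind the screen and the wall close behind the rests.

Things in the scene. Friction and masses are not known exactly. Their poses are not given: they have to be found in the camera images.
- tile_yellow: glazed ceramic colour standard tile, yellow on top with an off-white underside, 70 mm (its x) by 50 mm (its y) by 10 mm thick, about 70 g, lying flat with the colour up. Origin at the centre of the underside, z up out of the coloured face.
- tile_blue: glazed ceramic colour standard tile, dark blue on top with an off-white underside, 70 mm (its x) by 50 mm (its y) by 10 mm thick, about 70 g, lying flat with the colour up. Origin at the centre of the underside, z up out of the coloured face.
- tile_red: glazed ceramic colour standard tile, red on top with an off-white underside, 70 mm (its x) by 50 mm (its y) by 10 mm thick, about 70 g, lying flat with the colour up. Origin at the centre of the underside, z up out of the coloured face.
- tile_green: glazed ceramic colour standard tile, green on top with an off-white underside, 70 mm (its x) by 50 mm (its y) by 10 mm thick, about 70 g, lying flat with the colour up. Origin at the centre of the underside, z up out of the coloured face.
- rest_white_seat (a point): fixed white tile rest, 44 mm high: deck 74 mm wide, 84 mm long, rising 12 degrees away from the robot, no side walls; ledge 24 mm high, 6 mm thick, square to the deck along its low front edge. Point: middle of the deck/ledge corner, 20 mm up; x up the slope, y along the ledge, z out of the deck. Seated tile origin: x 35 mm, y 0, z 0 (lower) or 10 mm (upper). Tiles may not slide down by themselves.
- rest_black_seat (a point): fixed black tile rest, 44 mm high: deck 74 mm wide, 84 mm long, rising 12 degrees away from the robot, no side walls; ledge 24 mm high, 6 mm thick, square to the deck along its low front edge. Point: middle of the deck/ledge corner, 20 mm up; x up the slope, y along the ledge, z out of the deck. Seated tile origin: x 35 mm, y 0, z 0 (lower) or 10 mm (upper). Tiles may not slide down by themselves.
- petri_dish: bystander: lidded round petri dish with grey-green filling, 64 mm across, 14 mm high, loose, between the right-hand rest and the tiles; origin at the centre of its underside. Leave alone.
- vial: bystander: upright sample vial with a black cap, 27 mm across, 58 mm high, loose, standing behind the left-hand rest; origin at the centre of its underside. Leave alone.

How it is judged:
By the outcome, as a careful person would: the job done as asked, in the order asked, and still so for the second after the job is handed in, with the robot touching nothing.
It also fails if it takes over 115 s, if anything falls off the work surface, if the arm or the gripper's body presses on something with over 40 N, if the wrist force passes 120 N, or if a joint passes its speed limit or range.

## Robot

A 6-joint arm with a two-finger parallel gripper is mounted at the origin on the work surface; the furniture and walls round the work are solid. World frame = base frame: x ahead of the robot, y to its left, z up, the work surface at z = 0. Lengths are in m, angles in rad, forces in N, time in s.
With the tool pointing down it reaches from about 0.3 to 0.875 m from the base axis. Payload 6.4 kg.
Tool frame: the origin (TCP) lies at the very end of the fingers, on their centre line; the grasp point (between the pads) lies 19 mm behind it; z points along the fingers, y is the line along which they close (so a half turn about z gives the same grasp; the last joint's range is limited). The gripper opens to 85 mm and grips with 20 to 120 N. Pads are 22 mm wide; open, the fingers measure 114 mm over their backs; the gripper's body (76 mm by 85 mm) begins 54 mm behind the grasp point. The pads swing forward as they close: fully open they stand 13 mm farther back than shut.
Start: joints at [1.034, 0.181, 1.607, -0, 1.354, -0.206], TCP at [0.187, 0.544, 0.231] pointing down, gripper open.
Joint ranges: [-2.99, 2.99], [-0.89, 2.07], [0.3, 2.58], [-1.14, 4.28], [0, 2.63], [-3.12, 3.12]. Speed limits (rad/s): [2.57, 2.57, 3.01, 3.14, 3.14, 3.14].

## Interface

Orientations are given as a unit quaternion [w, x, y, z].
In Python, from bench import ctrl gives the robot as it stands.
- The arm moves only by the tool jog_arm, never from a script. Its argument "series" is a list that holds one entry, the list of rows, each a list of 7 numbers: the shift along the tool's x, y, z in mm, then the turn, a rotation vector about the tool's x, y, z in rad, then the finger opening in mm, from 0 to 85.4. In form: [[[tx, ty, tz, rx, ry, rz, gripper], ...]]. A call has exactly 10 rows; each row shifts and turns the commanded pose from where the row before left it, along the tool's axes as they then stand; what a row does not reach is not made up. A row lasts 1/10 s, in which the tool goes at most 50 mm and 8.59 degrees, less where a joint would pass 70% of its speed; a pose out of reach is approached as far as the arm can. A call with a gripper value outside its range is refused whole. The fingers move at their own pace and stop on an object; the grip force is fixed at half the most. Time passes only in rows, so rows that do not move let the fingers close, or fill a call up. It gives the time, the measured TCP pose, the force, the opening and the grip force at its end, in the units of the state.
- ctrl.get_obs(): the state, without advancing time (a new reading comes with each control period).
- ctrl.camera(name): name is "side" or "top"; returns a dict with "frame" (420x560x3 uint8, blue, green, red), "z_map" (420x560 float32, m along the optical axis (not along the pixel's ray), 0 where there is no reading), "fx", "fy", "cx", "cy" (pixels), "k1" (the pictures are not rectified: a ray, as slopes to the right and down, at radius r is drawn at 1 + k1 r^2 times it, then the intrinsics apply), "xyz" and "rotation" of the camera in the world. Camera axes: x right, y down, z forward; pixel columns grow to the right and rows downward; lengths in m; the calibration is good to about 2 mm. A picture is of the moment at which its call begins.
- ctrl.hand_in(): hands the job in; it is judged then, once.
The state is a dict: "time_s": time; "q": joint angles; "dq": joint speeds; "joint_efforts": joint torques, N m; "eef_pos": TCP position; "eef_rot": TCP orientation; "wrist_force": force on the tool from outside, world axes, zero at the start; "torque": the same for the moment, N m; "opening": opening from 0.0 (shut) to 1.0 (fully open); "grasp_force": force on a finger pad.
Only numpy, scipy, OpenCV 4.12 (cv2) and the standard library are available. Lean on these libraries where they do the work, as an engineer would, in place of code of your own. Each camera call takes 0.05 s, during which the arm holds its last target. There are 200 camera calls.

## Working session

There is one attempt and no reset: what is moved stays moved. The work goes in short steps, Python scripts to look and compute and a tool call to move; the robot and the scene stay as the last step left them, time stands still between calls to the robot, and variables do not carry over. Pictures are saved under pics/ and viewed, at most 14 in all, crops included, and the job is handed in when it is done.

Besides the shell and the picture viewer there is one more tool, called after ">>>" by a JSON object that holds its "fn" and its "kwargs". jog_arm: Moves the arm, as the interface text tells. Its arguments: {"type":"object","properties":{"series":{"type":"array"}},"required":["series"]}

```bash
ls; mkdir -p pics
python3 - <<'E'
from bench import ctrl
import cv2,pickle
print(ctrl.get_obs())
for n in("side","top"):
    c=ctrl.camera(n);pickle.dump(c,open(f"{n}0.pkl","wb"));cv2.imwrite(f"pics/{n}0.png",c["frame"])
    print(n,{k:v for k,v in c.items() if k not in("frame","z_map")},c["z_map"].min(),c["z_map"].max())
E
```

```text
pics
{'time_s': 0.0, 'q': array([ 1.03372373e+00,  1.81540600e-01,  1.60802386e+00, -4.31395636e-05,
        1.35378864e+00, -2.06311894e-01]), 'dq': array([-0.00317429,  0.00098694, -0.00075434, -0.00053787, -0.00049828,
       -0.00189708]), 'joint_efforts': array([ 6.60605019e-04, -4.44887352e+01, -3.51334190e+01, -2.52465925e-04,
        9.24388587e-03, -2.24483591e-05]), 'eef_pos': array([0.1864488 , 0.5433401 , 0.23037674]), 'eef_rot': array([-3.00069272e-04,  1.64622840e-01,  9.86356196e-01, -8.27766095e-04]), 'wrist_force': array([ 0.23580907, -0.39050346, -0.24553916]), 'torque': array([-0.0199407 , -0.0491683 ,  0.01296841]), 'grasp_force': 0.0, 'opening': 0.9996334393341082}
side {'fx': 379.7290450930707, 'fy': 379.7290450930707, 'cx': 279.4559808448615, 'cy': 212.21590795596222, 'k1': -0.02859629015467121, 'xyz': array([ 0.41253372, -0.6733357 ,  0.6080419 ]), 'rotation': array([-0.42786314,  0.90339421, -0.02627205,  0.01103692])} 0.0 3.5920455
top {'fx': 401.1656223369617, 'fy': 401.1656223369617, 'cx': 285.1321234732544, 'cy': 208.94134204465274, 'k1': -0.03605088558005844, 'xyz': array([0.35875074, 0.01013862, 1.08762909]), 'rotation': array([-0.01164787,  0.71472438, -0.69863737,  0.03064664])} 0.0 1.836768
```

View pics/side0.png

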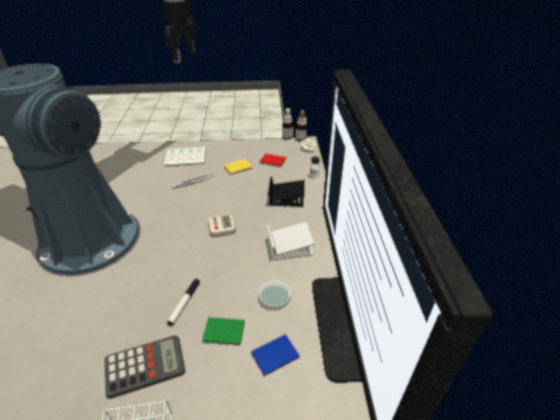

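View pics/top0.png

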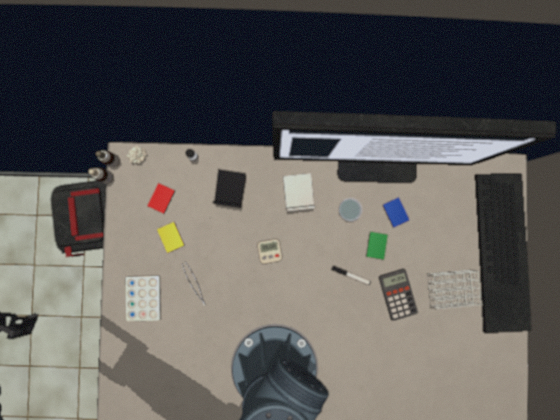

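```bash
cat > h.py <<'E'
import numpy as np, cv2, pickle
from scipy.spatial.transform import Rotation as Ro
def R(q): return Ro.from_quat([q[1],q[2],q[3],q[0]])
def rays(c,uv):
    K=np.array([[c['fx'],0,c['cx']],[0,c['fy'],c['cy']],[0,0,1.]])
    p=cv2.undistortPoints(np.float64(uv).reshape(-1,1,2),K,np.array([c['k1'],0,0,0,0.])).reshape(-1,2)
    return R(c['rotation']).apply(np.c_[p,np.ones(len(p))])
def onplane(c,uv,z):
    d=rays(c,uv); return c['xyz']+d*((z-c['xyz'][2])/d[:,2])[:,None]
def cloud(c):
    h,w=c['z_map'].shape
    u,v=np.meshgrid(np.arange(w),np.arange(h))
    uv=np.c_[u.ravel(),v.ravel()]
    return (c['xyz']+rays(c,uv)*c['z_map'].ravel()[:,None]).reshape(h,w,3)
def project(c,P):
    K=np.array([[c['fx'],0,c['cx']],[0,c['fy'],c['cy']],[0,0,1.]])
    r=R(c['rotation']).inv()
    p=r.apply(np.atleast_2d(P)-c['xyz'])
    return cv2.projectPoints(p,np.zeros(3),np.zeros(3),K,np.array([c['k1'],0,0,0,0.]))[0].reshape(-1,2)
def tri(c1,u1,c2,u2):
    d1=rays(c1,[u1])[0];d2=rays(c2,[u2])[0]
    s=np.linalg.lstsq(np.c_[d1,-d2],c2['xyz']-c1['xyz'],rcond=None)[0]
    a=c1['xyz']+d1*s[0];b=c2['xyz']+d2*s[1]
    return (a+b)/2,a-b
HUE=dict(yellow=(20,35),green=(45,80),blue=(105,130),red=(-6,6))
def tilemask(c,name,near=None,k=6):
    im=cv2.resize(c['frame'],None,fx=k,fy=k,interpolation=cv2.INTER_CUBIC)
    hsv=cv2.cvtColor(im,cv2.COLOR_BGR2HSV).astype(int)
    lo,hi=HUE[name];H=(hsv[...,0]+90)%180-90 if lo<0 else hsv[...,0]
    m=((H>=lo)&(H<=hi)&(hsv[...,1]>125)&(hsv[...,2]>60)).astype(np.uint8)
    n,l,s,ce=cv2.connectedComponentsWithStats(m)
    P=(ce+.5)/k-.5; ok=[i for i in range(1,n) if s[i,4]>80*k*k and (near is None or np.hypot(*(P[i]-near))<40)]
    i=max(ok,key=lambda i:s[i,4])
    cn=max(cv2.findContours((l==i).astype(np.uint8),cv2.RETR_EXTERNAL,cv2.CHAIN_APPROX_NONE)[0],key=len)
    return (cn.reshape(-1,2)+.5)/k-.5,P[i]
def rect(c,name,z,near=None):
    cn,p=tilemask(c,name,near)
    w=onplane(c,cn,z)[:,:2]*1000
    (x,y),(a,b),t=cv2.minAreaRect(w.astype(np.float32))
    if a<b:a,b,t=b,a,t+90
    m=cv2.moments(w.astype(np.float32).reshape(-1,1,2))
    ce=np.array([m['m10'],m['m01']])/m['m00']
    tm=np.degrees(.5*np.arctan2(2*m['mu11'],m['mu20']-m['mu02']))
    return ce,(a,b),(t+90)%180-90,tm,p
E
cat > m.py <<'E'
from h import *
C={n:pickle.load(open(n+"0.pkl","rb")) for n in("side","top")}
cl={n:cloud(c) for n,c in C.items()}
for n in C:
    z=cl[n][...,2];P=cl[n][(abs(z)<.02)&(abs(cl[n][...,1])<.4)&(cl[n][...,0]>.2)&(cl[n][...,0]<.5)]
    print(n,"table z",np.median(P[:,2]))
for t in HUE:
    near=dict(side=dict(yellow=(238,166),red=(273,160),green=(224,330),blue=(275,355)),top=dict(yellow=(170,237),red=(161,198),green=(377,245),blue=(396,212)))
    r={n:rect(C[n],t,.01,near[n][t]) for n in C}
    X,e=tri(C['side'],r['side'][4],C['top'],r['top'][4])
    print(t,"tri",X.round(4),"gap",e.round(4))
    for n in C: 
        p=r[n][4].round().astype(int);print("  ",n,r[n][0].round(1),np.round(r[n][1],1),round(r[n][2],1),round(r[n][3],1),"dz",cl[n][p[1]-2:p[1]+3,p[0]-2:p[0]+3,2].mean().round(4))
for n in C:
  for nm,(x0,x1,y0,y1) in dict(white=((0,0,0,0)),black=(0,0,0,0)).items():
    pass
ims=[]
for n,(cx,cy) in dict(side=(290,220),top=(258,190)).items():
    im=C[n]['frame'][cy-48:cy+48,cx-66:cx+66];ims.append(cv2.resize(im,None,fx=6,fy=6,interpolation=cv2.INTER_CUBIC)[:,:792])
    cv2.imwrite(f"pics/{n}_rests.png",ims[-1])
E
python3 m.py
```

```text
side table z -0.0008470747899922415
top table z 0.0001572295177016958
yellow tri [0.3413 0.289  0.0025] gap [-0.0001 -0.     -0.    ]
   side [342.4 277.7] [70.6 54.2] 25.6 27.5 dz 0.0323
   top [341.5 287. ] [69.2 49.2] 25.4 25.8 dz 0.0109
green tri [ 0.3312 -0.2692  0.0015] gap [ 0.0003  0.     -0.    ]
   side [ 332.5 -274.1] [65.9 47.2] -8.3 -8.5 dz 0.0094
   top [ 331.3 -267.1] [63.5 44.1] -8.1 -7.9 dz 0.0093
blue tri [ 0.4227 -0.3215  0.0012] gap [-0.0001 -0.     -0.    ]
   side [ 422.9 -325.6] [67.6 48.1] 26.3 26.0 dz 0.0094
   top [ 422.3 -318.8] [65.3 46.8] 26.1 26.8 dz 0.0525
red tri [0.4463 0.3185 0.0028] gap [0.0006 0.     0.0001]
   side [446.1 307.4] [69.5 53.6] -23.2 -25.5 dz 0.0082
   top [445.5 316.5] [68.4 49.6] -23.5 -23.5 dz 0.0106
```

```bash
cat > m2.py <<'E'
from h import *
C={n:pickle.load(open(n+"0.pkl","rb")) for n in("side","top")}
# overlay: base circles, TCP
o=np.array([.1864,.5433,.2304])
for n,c in C.items():
    im=c['frame'].copy();k=3;im=cv2.resize(im,None,fx=k,fy=k,interpolation=cv2.INTER_CUBIC)
    for p in project(c,o): cv2.circle(im,tuple(((p+.5)*k).astype(int)),4,(255,0,255),1)
    print(n,project(c,o),project(c,[0,0,0]))
    t=np.linspace(0,6.28,60)
    for r in (.05,.1,.12):
        for p in project(c,np.c_[r*np.cos(t),r*np.sin(t),0*t]): cv2.circle(im,tuple(((p+.5)*k).astype(int)),1,(0,0,255),-1)
    x,y=((0,170) if n=='side' else (190,290)); 
    a=im[y*k:(y+130)*k,x*k:(x+180)*k]
    x,y=((120,0) if n=='side' else (0,280)); 
    b=im[y*k:(y+130)*k,x*k:(x+80)*k]
    C[n]['v']=np.hstack([a,b])
v=np.vstack([C['side']['v'],C['top']['v']]);v=cv2.resize(v,(780,780*v.shape[0]//v.shape[1]));v=v if v.shape[0]<=600 else cv2.resize(v,None,fx=600/v.shape[0],fy=600/v.shape[0])
cv2.imwrite("pics/base.png",v[:600])
E
python3 m2.py
```

```text
side [[184.59247781  60.99248676]] [[ 89.01269438 237.77657652]]
top [[ 19.76891087 308.617487  ]] [[274.75497422 367.49152706]]
```

View pics/base.png

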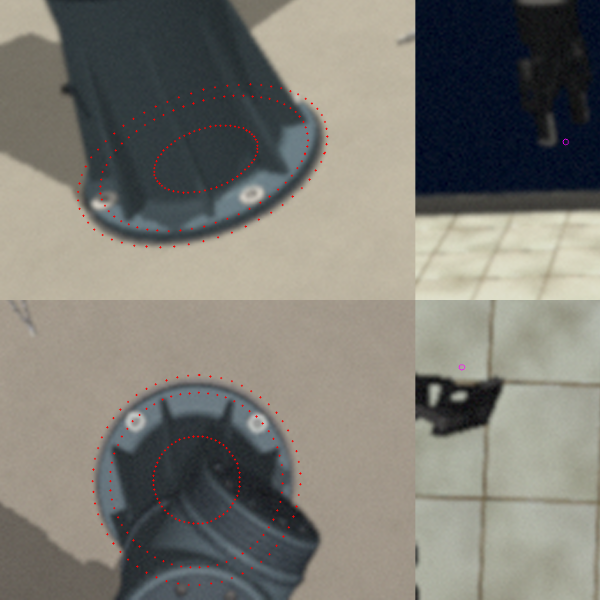

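View pics/side_rests.png

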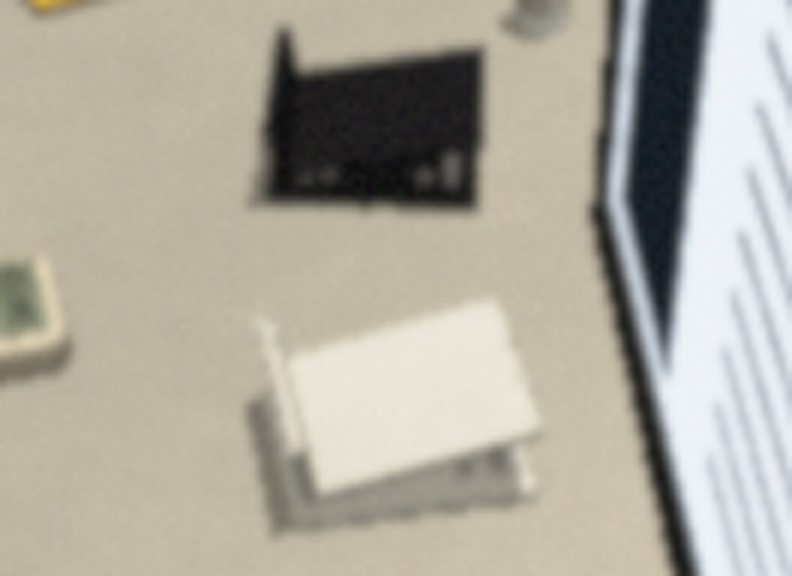

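View pics/top_rests.png

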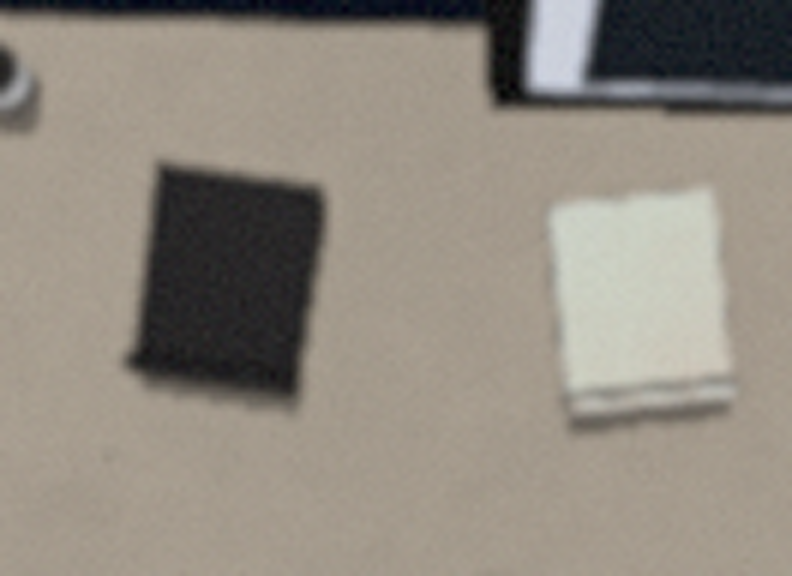

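```bash
cat >> h.py <<'E'
def tool(psi,tilt=0):
    """psi: tool x heading (rad); tilt about tool y so tool z leans; returns Rotation"""
    x=np.array([np.cos(psi),np.sin(psi),0]);z=np.array([0,0,-1.])
    return Ro.from_matrix(np.c_[x,np.cross(z,x),z])*Ro.from_rotvec([0,tilt,0])
def plan(p,Rt,n,p0=None,R0=None,o=None):
    """constant row that, repeated n times, takes pose to target"""
    if p0 is None:
        from bench import ctrl
        o=ctrl.get_obs();p0=o['eef_pos'];R0=R(o['eef_rot'])
    w=(R0.inv()*Rt).as_rotvec()/n; S=sum((Ro.from_rotvec(w*k).as_matrix() for k in range(n)))
    v=np.linalg.solve(S,R0.inv().apply(np.array(p)-p0))*1000
    print("n",n,"row",v.round(1),w.round(4),"|v|",np.linalg.norm(v).round(1),"deg",np.degrees(np.linalg.norm(w)).round(1)); return p,Rt
def st():
    from bench import ctrl
    o=ctrl.get_obs();print("t",round(o['time_s'],2),"p",(o['eef_pos']*1000).round(1),"R",R(o['eef_rot']).as_matrix().round(3).tolist(),"F",o['wrist_force'].round(1),"op",round(o['opening']*85.4,1),"gf",round(o['grasp_force'],1));return o
E
python3 -c "
from h import *
a=plan([.342,.283,.06],tool(np.radians(205.5)),10)"
```

```text
n 10 row [-15.5 -27.   17.1] [-0.0001 -0.0001 -0.0776] |v| 35.5 deg 4.4
```

>>> {"fn": "jog_arm", "kwargs": {"series": [[[-15.5,-27,17.1,0,0,-0.0776,85],[-15.5,-27,17.1,0,0,-0.0776,85],[-15.5,-27,17.1,0,0,-0.0776,85],[-15.5,-27,17.1,0,0,-0.0776,85],[-15.5,-27,17.1,0,0,-0.0776,85],[-15.5,-27,17.1,0,0,-0.0776,85],[-15.5,-27,17.1,0,0,-0.0776,85],[-15.5,-27,17.1,0,0,-0.0776,85],[-15.5,-27,17.1,0,0,-0.0776,85],[-15.5,-27,17.1,0,0,-0.0776,85]]]}}

```text
time_s: 1.1
eef_pos: [0.3431, 0.2821, 0.0595]
eef_rot: [-0.0, -0.222, 0.975, -0.0]
wrist_force: [0.4, 0.1, -0.1]
opening: 0.995
grasp_force: 0.0
```

```bash
cat > look.py <<'E'
import sys
from h import *
from bench import ctrl
tag=sys.argv[1];o=ctrl.get_obs();out=[]
P=np.array(eval(sys.argv[2])) if len(sys.argv)>2 else o['eef_pos']
for n in("side","top"):
    c=ctrl.camera(n);pickle.dump(c,open(f"{n}_{tag}.pkl","wb"))
    u,v=project(c,P)[0].round().astype(int);u=min(max(u,50),510);v=min(max(v,50),370)
    im=cv2.resize(c['frame'][v-50:v+50,u-50:u+50],None,fx=4,fy=4,interpolation=cv2.INTER_CUBIC)
    for p in project(c,o['eef_pos']): cv2.circle(im,tuple(((p-[u-50,v-50]+.5)*4).astype(int)),4,(255,0,255),1)
    print(n,"crop origin",u-50,v-50);out.append(im)
cv2.imwrite(f"pics/l_{tag}.png",np.hstack(out))
E
python3 look.py a
```

```text
side crop origin 187 100
top crop origin 117 187
```

View pics/l_a.png

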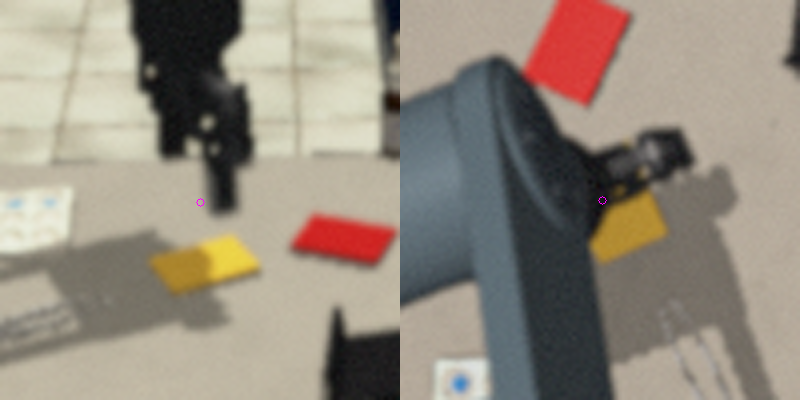

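>>> {"fn": "jog_arm", "kwargs": {"series": [[[0,0,20,0,0,0,85],[0,0,20,0,0,0,85],[0,0,12,0,0,0,85],[0,0,10.5,0,0,0,85],[0,0,0,0,0,0,40],[0,0,0,0,0,0,40],[0,0,0,0,0,0,40],[0,0,0,0,0,0,40],[0,0,0,0,0,0,40],[0,0,0,0,0,0,40]]]}}

```text
time_s: 2.2
eef_pos: [0.3435, 0.2839, -0.0011]
eef_rot: [0.001, -0.221, 0.975, 0.0]
wrist_force: [-2.5, 0.5, 7.2]
opening: 0.565
grasp_force: 62.6
```

>>> {"fn": "jog_arm", "kwargs": {"series": [[[0,0,0,0,0,0,60],[0,0,0,0,0,0,60],[0,0,-2,0,0,0,60],[0,0,-1,0,0,0,60],[0,0,0,0,0,0,40],[0,0,0,0,0,0,40],[0,0,0,0,0,0,40],[0,0,0,0,0,0,40],[0,0,0,0,0,0,40],[0,0,0,0,0,0,40]]]}}

```text
time_s: 3.2
eef_pos: [0.343, 0.2834, 0.0015]
eef_rot: [0.0, -0.221, 0.975, -0.0]
wrist_force: [-2.9, -1.4, 9.5]
opening: 0.557
grasp_force: 60.7
```

```bash
cat > rest.py <<'E'
from h import *
C={n:pickle.load(open(n+"0.pkl","rb")) for n in("side","top")}
for n,c in C.items():
    cl=cloud(c)
    for nm,y in dict(white=(-.06),black=.13).items():
        x,yy,z=np.moveaxis(cl,2,0)
        m=(x>.37)&(x<.56)&(abs(yy-y)<.07)&(z>.015)&(z<.07)
        P=cl[m]
        for _ in range(6):
            A=np.c_[P[:,:2],np.ones(len(P))];k=np.linalg.lstsq(A,P[:,2],rcond=None)[0];r=P[:,2]-A@k;P=P[abs(r)<max(.0025,1.5*r.std())]
        sl=np.degrees(np.arctan(np.hypot(*k[:2])));yaw=np.degrees(np.arctan2(k[1],k[0]))
        # deck boundary by image intensity from plane points
        print(n,nm,len(P),"slope",sl.round(1),"uphill dir",yaw.round(1),"res",r.std().round(4),"c",P.mean(0).round(4))
        (a,b),(w,h),t=cv2.minAreaRect((P[:,:2]*1000).astype(np.float32));print("   rect",round(a,1),round(b,1),round(w,1),round(h,1),round(t,1))
E
python3 rest.py; python3 -c "
from h import *
st()"
```

```text
side white 890 slope 12.0 uphill dir 7.4 res 0.001 c [ 0.474  -0.0577  0.0272]
   rect 471.5 -55.9 87.4 78.0 6.7
side black 534 slope 11.8 uphill dir -6.5 res 0.001 c [0.4795 0.1246 0.0272]
   rect 477.8 126.8 75.6 85.8 83.0
top white 693 slope 11.7 uphill dir 9.4 res 0.0013 c [ 0.4744 -0.052   0.0283]
   rect 474.2 -52.2 83.3 74.0 7.4
top black 710 slope 11.4 uphill dir -7.0 res 0.0013 c [0.4803 0.131  0.0288]
   rect 480.4 130.4 74.2 83.2 83.2
t 3.2 p [343.  283.4   1.5] R [[-0.902, -0.431, 0.0], [-0.431, 0.902, -0.0], [-0.0, -0.0, -1.0]] F [-2.9 -1.4  9.5] op 47.6 gf 60.7
```

```bash
cat >> h.py <<'E'
# seat: corner point + uphill heading (deg), robot frame estimates; edit as learnt
SEAT=dict(white=([.4323,-.0596,.020],7.2),black=([.4385,.134,.020],-7.0))
def seatpose(n,a,h,lat=0):
    s,y=SEAT[n];y=np.radians(y);u=np.array([np.cos(y),np.sin(y),0]);l=np.array([-np.sin(y),np.cos(y),0]);zz=np.array([0,0,1.]);t=np.radians(12)
    X=u*np.cos(t)+zz*np.sin(t);N=-u*np.sin(t)+zz*np.cos(t)
    return np.array(s)+X*a/1000+N*h/1000+l*lat/1000, tool(y+np.pi,-t)
E
python3 -c "
from h import *
p,Rt=seatpose('white',50,55)
o=st();plan(p,Rt,14,o['eef_pos']+[0,0,.09],R(o['eef_rot']));print(p)"
```

```text
t 3.2 p [343.  283.4   1.5] R [[-0.902, -0.431, 0.0], [-0.431, 0.902, -0.0], [-0.0, -0.0, -1.0]] F [-2.9 -1.4  9.5] op 47.6 gf 60.7
n 14 row [ -1.5 -25.9   0.8] [ 0.0024 -0.0148  0.0228] |v| 25.9 deg 1.6
[ 0.46947676 -0.05490348  0.0841937 ]
```

>>> {"fn": "jog_arm", "kwargs": {"series": [[[0,0,-10,0,0,0,40],[0,0,-40,0,0,0,40],[0,0,-40,0,0,0,40],[-1.5,-25.9,0.8,0.0024,-0.0148,0.0228,40],[-1.5,-25.9,0.8,0.0024,-0.0148,0.0228,40],[-1.5,-25.9,0.8,0.0024,-0.0148,0.0228,40],[-1.5,-25.9,0.8,0.0024,-0.0148,0.0228,40],[-1.5,-25.9,0.8,0.0024,-0.0148,0.0228,40],[-1.5,-25.9,0.8,0.0024,-0.0148,0.0228,40],[-1.5,-25.9,0.8,0.0024,-0.0148,0.0228,40]]]}}

```text
time_s: 4.2
eef_pos: [0.4196, 0.1178, 0.087]
eef_rot: [0.053, -0.142, 0.989, 0.003]
wrist_force: [0.6, -0.3, -0.8]
opening: 0.562
grasp_force: 62.7
```

>>> {"fn": "jog_arm", "kwargs": {"series": [[[-1.5,-25.9,0.8,0.0024,-0.0148,0.0228,40],[-1.5,-25.9,0.8,0.0024,-0.0148,0.0228,40],[-1.5,-25.9,0.8,0.0024,-0.0148,0.0228,40],[-1.5,-25.9,0.8,0.0024,-0.0148,0.0228,40],[-1.5,-25.9,0.8,0.0024,-0.0148,0.0228,40],[-1.5,-25.9,0.8,0.0024,-0.0148,0.0228,40],[-1.5,-25.9,0.8,0.0024,-0.0148,0.0228,40],[0,0,0,0,0,0,40],[0,0,0,0,0,0,40],[0,0,0,0,0,0,40]]]}}

```text
time_s: 5.2
eef_pos: [0.4687, -0.055, 0.0837]
eef_rot: [0.104, -0.062, 0.993, 0.007]
wrist_force: [-0.4, 0.9, -0.6]
opening: 0.559
grasp_force: 62.7
```

```bash
python3 -c "
from h import *
st()";python3 look.py b
```

```text
t 5.2 p [468.7 -55.   83.7] R [[-0.971, -0.125, 0.205], [-0.122, 0.992, 0.026], [-0.207, 0.0, -0.978]] F [-0.4  0.9 -0.6] op 47.7 gf 62.7
side crop origin 240 168
top crop origin 251 140
```

View pics/l_b.png

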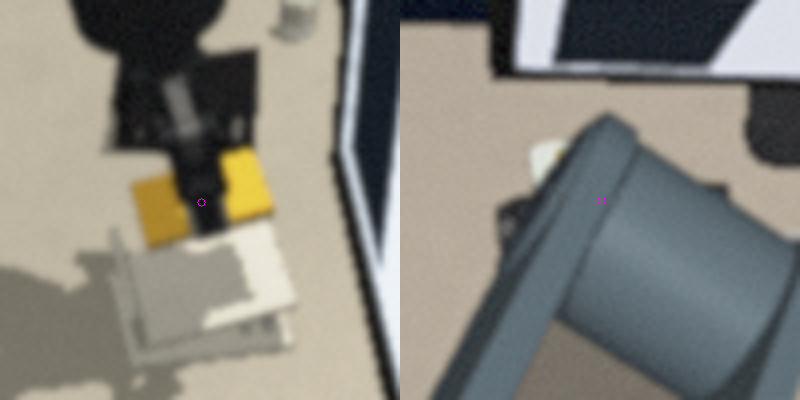

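```bash
cat > cal.py <<'E'
from h import *
from scipy.optimize import minimize
S0=pickle.load(open("side0.pkl","rb"));T0=pickle.load(open("top0.pkl","rb"))
def deck(c,org,q,k=6):
    # corners order: low-left(+y), high-left, high-right, low-right ; plane z=.02+x_slope*sin12
    uv=np.array(org)+(np.array(q)+.5)/k-.5
    d=rays(c,uv)
    def P(z): return c['xyz']+d*((np.array(z)-c['xyz'][2])/d[:,2])[:,None]
    return P([.02,.02+.084*np.sin(np.radians(12)),.02+.084*np.sin(np.radians(12)),.02])
def rep(n,Q):
    u=(Q[1]-Q[0]+Q[2]-Q[3]);a=np.degrees(np.arctan2(u[1],u[0]));l=Q[0]-Q[3]+Q[1]-Q[2];a2=np.degrees(np.arctan2(-l[0],l[1]))
    print(n,"ctr",(Q.mean(0)*1000).round(1),"low",(1000*(Q[0]+Q[3])/2).round(1),"yaw",a.round(1),a2.round(1),"sides",[round(1000*np.linalg.norm(Q[i]-Q[i-3]),1) for i in range(4)])
rep("side white",deck(S0,(224,172),[(290,357),(492,300),(540,432),(318,493)]))
rep("top white",deck(T0,(192,142),[(570,390),(552,205),(712,188),(733,378)]))
rep("top black",deck(T0,(192,142),[(140,348),(160,165),(322,190),(298,375)]))
c=pickle.load(open("side_b.pkl","rb"))
k=6;im=cv2.resize(c['frame'],None,fx=k,fy=k,interpolation=cv2.INTER_CUBIC);hsv=cv2.cvtColor(im,cv2.COLOR_BGR2HSV)
m=cv2.inRange(hsv,(18,140,60),(36,255,255));m[:,:260*k]=0;m[:195*k]=0;m[245*k:]=0;m[:,320*k:]=0
m=cv2.morphologyEx(m,cv2.MORPH_OPEN,np.ones((7,7)))
hu=cv2.convexHull(np.argwhere(m)[:,::-1].astype(np.float32)).reshape(-1,2);hu=(hu+.5)/k-.5
p=np.array([.4687,-.055,.0837]);Rt=R([.104,-.062,.993,.007])
B=np.array([[x,y,z] for x in(-.035,.035) for y in(-.025,.025) for z in(.0015,-.0085)])
def iou(v,out=False):
    h2=cv2.convexHull(project(c,p+Rt.apply(B+[v[0]/1000,0,0])+[0,v[1]/1000,0]).astype(np.float32)).reshape(-1,2)
    A=cv2.intersectConvexConvex(hu.astype(np.float32),h2)[0];a,b=cv2.contourArea(hu.astype(np.float32)),cv2.contourArea(h2)
    if out: print("areas",a,b)
    return -A/(a+b-A)
r=minimize(iou,[0,0],method="Nelder-Mead",options=dict(initial_simplex=[[0,0],[5,0],[0,5]]));print("tile dx(tool x), dy world",r.x,r.fun);iou(r.x,1);print(iou([r.x[0],0]))
E
python3 cal.py
```

```text
side white ctr [473.8 -56.3  28.7] low [434.2 -60.5  20. ] yaw 6.2 6.3 sides [np.float64(80.6), np.float64(73.9), np.float64(82.7), np.float64(73.6)]
top white ctr [473.6 -52.2  28.7] low [433.  -57.9  20. ] yaw 7.9 6.6 sides [np.float64(82.6), np.float64(70.9), np.float64(85.1), np.float64(72.9)]
top black ctr [478.3 129.8  28.7] low [438.4 134.4  20. ] yaw -6.5 -7.9 sides [np.float64(81.6), np.float64(71.8), np.float64(82.8), np.float64(71.0)]
tile dx(tool x), dy world [-1.63401125  4.42869757] -0.8555834385791222
areas 533.708552042488 623.7920920895413
-0.8380904288836627
```

```bash
cat >> cal.py <<'E'
for zs in ((-.0085,),(-.0085,-.003)):
    B=np.array([[x,y,z] for x in(-.035,.035) for y in(-.025,.025) for z in zs])
    r=minimize(iou,[0,0],method="Nelder-Mead",options=dict(initial_simplex=[[0,0],[5,0],[0,5]]));print(zs,"dx,dy",r.x,r.fun);iou(r.x,1)
h0=hu;im=cv2.resize(c['frame'][185:255,250:330],None,fx=8,fy=8,interpolation=cv2.INTER_CUBIC)
B=np.array([[x,y,z] for z in(-.0085,.0015) for x,y in((-.035,-.025),(-.035,.025),(.035,.025),(.035,-.025)) ])
q=((project(c,p+Rt.apply(B))-[250,185]+.5)*8).astype(int)
cv2.polylines(im,[q[:4]],1,(255,0,255),1);cv2.polylines(im,[q[4:]],1,(255,255,0),1)
cv2.imwrite("pics/cal.png",im)
E
python3 cal.py|tail -4
```

```text
(-0.0085,) dx,dy [-3.01765028 -6.56068066] -0.8802463623759913
areas 533.708552042488 521.9058451615274
(-0.0085, -0.003) dx,dy [-2.24970933 -0.56592425] -0.907394329175094
areas 533.708552042488 578.6898719018791
```

View pics/cal.png

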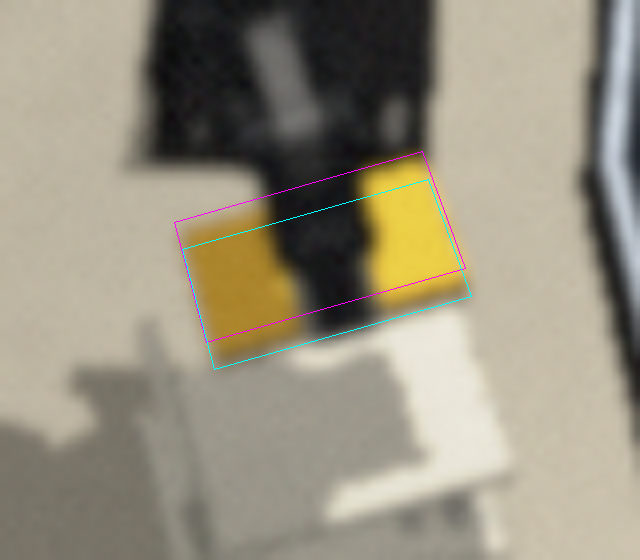

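```bash
sed -i "s/white=(\[.4323,-.0596,.020\],7.2)/white=([.4330,-.0600,.020],6.7)/" h.py; python3 -c "
from h import *
p,Rt=seatpose('white',45,5);plan(p,Rt,4)"
```

```text
n 4 row [ 0.9 -0.3 12.4] [ 0.0005 -0.0002  0.0023] |v| 12.5 deg 0.1
```

>>> {"fn": "jog_arm", "kwargs": {"series": [[[0.9,-0.3,12.4,0.0005,0,0.0023,40],[0.9,-0.3,12.4,0.0005,0,0.0023,40],[0.9,-0.3,12.4,0,0,0.0023,40],[0.9,-0.3,12.4,0,0,0.0023,40],[0,0,1,0,0,0,40],[0,0,1,0,0,0,40],[0,0,1,0,0,0,40],[0,0,1,0,0,0,40],[0,0,0,0,0,0,40],[0,0,0,0,0,0,40]]]}}

```text
time_s: 6.3
eef_pos: [0.4773, -0.0561, 0.0311]
eef_rot: [0.105, -0.057, 0.993, 0.006]
wrist_force: [0.2, 2.1, 2.9]
opening: 0.563
grasp_force: 63.1
```

```bash
cat >> h.py <<'E'
def rel(n):
    o=st();s,y=SEAT[n];p0,Rt=seatpose(n,0,0);d=Rt.inv().apply(o['eef_pos']-p0)*1000
    f=Rt.inv().apply(o['wrist_force']);print("a %.1f lat %.1f h %.1f"%(-d[0],d[1],-d[2]),"F up-slope %.1f lat %.1f normal %.1f"%(-f[0],f[1],-f[2]),"rot err deg",np.degrees((Rt.inv()*R(o['eef_rot'])).as_rotvec()).round(2))
E
python3 -c "
from h import *
rel('white')"
```

```text
t 6.3 p [477.3 -56.1  31.1] R [[-0.972, -0.115, 0.207], [-0.113, 0.993, 0.024], [-0.208, 0.0, -0.978]] F [0.2 2.1 2.9] op 48.0 gf 63.1
a 45.8 lat -1.3 h 1.6 F up-slope 1.1 lat 2.1 normal 2.8 rot err deg [-0.01 -0.03  0.09]
```

>>> {"fn": "jog_arm", "kwargs": {"series": [[[0,1.3,-0.5,0,0,0,40],[2,0,0,0,0,0,40],[2,0,0,0,0,0,40],[2,0,0,0,0,0,40],[1,0,0,0,0,0,40],[1,0,0,0,0,0,40],[1,0,0,0,0,0,40],[1,0,0,0,0,0,40],[0,0,0,0,0,0,40],[0,0,0,0,0,0,40]]]}}

```text
time_s: 7.3
eef_pos: [0.4667, -0.0558, 0.0289]
eef_rot: [0.104, -0.057, 0.993, 0.006]
wrist_force: [0.5, -0.1, 0.1]
opening: 0.565
grasp_force: 62.7
```

```bash
python3 -c "
from h import *
rel('white')"; python3 look.py c
```

```text
t 7.3 p [466.7 -55.8  28.9] R [[-0.972, -0.115, 0.206], [-0.113, 0.993, 0.025], [-0.207, 0.001, -0.978]] F [ 0.5 -0.1  0.1] op 48.2 gf 62.7
a 35.1 lat 0.2 h 1.7 F up-slope 0.5 lat -0.1 normal -0.0 rot err deg [-0.03  0.04  0.08]
side crop origin 239 187
top crop origin 250 143
```

View pics/l_c.png

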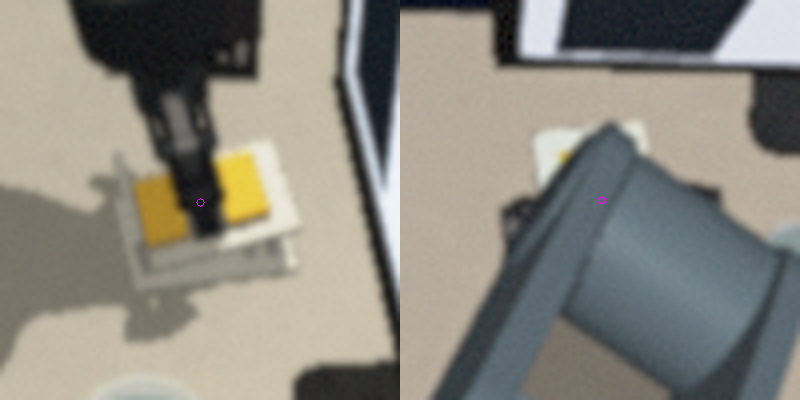

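>>> {"fn": "jog_arm", "kwargs": {"series": [[[1,0,0,0,0,0,40],[1,0,0,0,0,0,40],[1,0,0,0,0,0,40],[1,0,0,0,0,0,40],[0.5,0,0,0,0,0,40],[0,0,0,0,0,0,40],[0,0,0,0,0,0,40],[0,0,0,0,0,0,40],[0,0,0,0,0,0,40],[0,0,0,0,0,0,40]]]}}

```text
time_s: 8.4
eef_pos: [0.4662, -0.0563, 0.0299]
eef_rot: [0.108, -0.057, 0.993, 0.006]
wrist_force: [13.9, 9.4, -2.7]
opening: 0.557
grasp_force: 62.4
```

```bash
python3 -c "
from h import *
rel('white')"
```

```text
t 8.4 p [466.2 -56.3  29.9] R [[-0.97, -0.114, 0.214], [-0.111, 0.994, 0.024], [-0.215, -0.0, -0.977]] F [13.9  9.4 -2.7] op 47.5 gf 62.4
a 34.8 lat -0.2 h 2.7 F up-slope 14.0 lat 7.8 normal -5.7 rot err deg [ 0.05 -0.41  0.16]
```

>>> {"fn": "jog_arm", "kwargs": {"series": [[[-2,0,0,0,0,0,40],[-2,0,0,0,0,0,40],[0,0,0.7,0,0,0,40],[0,0,0.5,0,0,0,40],[0,0,0,0,0,0,40],[0,0,0,0,0,0,54],[0,0,0,0,0,0,54],[0,0,0,0,0,0,54],[0,0,0,0,0,0,54],[0,0,0,0,0,0,54]]]}}

```text
time_s: 9.4
eef_pos: [0.4665, -0.0558, 0.0275]
eef_rot: [0.104, -0.057, 0.993, 0.007]
wrist_force: [0.4, -0.1, -0.5]
opening: 0.633
grasp_force: 0.0
```

```bash
python3 -c "
from h import *
rel('white')
c=pickle.load(open('side0.pkl','rb'));P=cloud(c)
d=pickle.load(open('top0.pkl','rb'));Q=cloud(d)
for X in(P,Q):
  for y0 in(-.15,-.10,-.05,0.,.05,.1,.15):
    m=(abs(X[...,1]-y0)<.025)&(X[...,0]>.52)&(X[...,0]<.9)&(X[...,2]>.03)&(X[...,2]<.7)
    if m.sum()>5:
        print(y0,[(round(z,2),X[...,0][m&(abs(X[...,2]-z)<.03)].min().round(3)) for z in(.06,.12,.18,.24,.3,.36,.42) if (m&(abs(X[...,2]-z)<.03)).sum()>2])
"
```

```text
t 9.4 p [466.5 -55.8  27.5] R [[-0.972, -0.115, 0.206], [-0.113, 0.993, 0.025], [-0.207, 0.001, -0.978]] F [ 0.4 -0.1 -0.5] op 54.1 gf 0.0
a 34.5 lat 0.3 h 0.3 F up-slope 0.3 lat -0.2 normal -0.6 rot err deg [-0.04  0.05  0.09]
-0.15 [(0.06, np.float64(0.549)), (0.12, np.float64(0.553)), (0.18, np.float64(0.553)), (0.24, np.float64(0.553)), (0.3, np.float64(0.553)), (0.36, np.float64(0.549)), (0.42, np.float64(0.599))]
-0.1 [(0.06, np.float64(0.549)), (0.12, np.float64(0.552)), (0.18, np.float64(0.552)), (0.24, np.float64(0.552)), (0.3, np.float64(0.552)), (0.36, np.float64(0.549)), (0.42, np.float64(0.599))]
-0.05 [(0.06, np.float64(0.549)), (0.12, np.float64(0.552)), (0.18, np.float64(0.552)), (0.24, np.float64(0.553)), (0.3, np.float64(0.553)), (0.36, np.float64(0.549)), (0.42, np.float64(0.599))]
0.0 [(0.06, np.float64(0.549)), (0.12, np.float64(0.549)), (0.18, np.float64(0.549)), (0.24, np.float64(0.549)), (0.3, np.float64(0.549)), (0.36, np.float64(0.549)), (0.42, np.float64(0.599))]
0.05 [(0.36, np.float64(0.599)), (0.42, np.float64(0.599))]
0.1 [(0.36, np.float64(0.599)), (0.
[... 792 characters left out ...]
at64(0.549)), (0.24, np.float64(0.547)), (0.3, np.float64(0.547)), (0.36, np.float64(0.547)), (0.42, np.float64(0.599))]
0.05 [(0.06, np.float64(0.598)), (0.12, np.float64(0.598)), (0.18, np.float64(0.599)), (0.24, np.float64(0.599)), (0.3, np.float64(0.599)), (0.36, np.float64(0.599)), (0.42, np.float64(0.599))]
0.1 [(0.06, np.float64(0.522)), (0.12, np.float64(0.598)), (0.18, np.float64(0.598)), (0.24, np.float64(0.598)), (0.3, np.float64(0.598)), (0.36, np.float64(0.599)), (0.42, np.float64(0.599))]
0.15 [(0.06, np.float64(0.52)), (0.12, np.float64(0.598)), (0.18, np.float64(0.598)), (0.24, np.float64(0.598)), (0.3, np.float64(0.599)), (0.36, np.float64(0.599)), (0.42, np.float64(0.599))]
```

```bash
python3 -c "
from h import *
o=st();Rc=R(o['eef_rot']);plan([.35,-.30,.12],tool(np.radians(206.2)),10,o['eef_pos']+Rc.apply([0,0,-.09]),Rc)"
```

```text
t 9.4 p [466.5 -55.8  27.5] R [[-0.972, -0.115, 0.206], [-0.113, 0.993, 0.025], [-0.207, 0.001, -0.978]] F [ 0.4 -0.1 -0.5] op 54.1 gf 0.0
n 10 row [ 15.8 -20.8  -2.2] [-0.0035  0.0207 -0.0341] |v| 26.3 deg 2.3
```

>>> {"fn": "jog_arm", "kwargs": {"series": [[[0,0,-5,0,0,0,54],[0,0,-15,0,0,0,54],[0,0,-30,0,0,0,70],[0,0,-40,0,0,0,85],[15.8,-20.8,-2.2,-0.0035,0.0207,-0.0341,85],[15.8,-20.8,-2.2,-0.0035,0.0207,-0.0341,85],[15.8,-20.8,-2.2,-0.0035,0.0207,-0.0341,85],[15.8,-20.8,-2.2,-0.0035,0.0207,-0.0341,85],[15.8,-20.8,-2.2,-0.0035,0.0207,-0.0341,85],[15.8,-20.8,-2.2,-0.0035,0.0207,-0.0341,85]]]}}

```text
time_s: 10.4
eef_pos: [0.3788, -0.2001, 0.1149]
eef_rot: [0.042, -0.16, 0.986, 0.002]
wrist_force: [-0.3, -0.8, -0.1]
opening: 0.997
grasp_force: 0.0
```

>>> {"fn": "jog_arm", "kwargs": {"series": [[[15.8,-20.8,-2.2,-0.0035,0.0207,-0.0341,85],[15.8,-20.8,-2.2,-0.0035,0.0207,-0.0341,85],[15.8,-20.8,-2.2,-0.0035,0.0207,-0.0341,85],[15.8,-20.8,-2.2,-0.0035,0.0207,-0.0341,85],[0,0,0,0,0,0,85],[0,0,0,0,0,0,85],[0,0,0,0,0,0,85],[0,0,0,0,0,0,85],[0,0,0,0,0,0,85],[0,0,0,0,0,0,85]]]}}

```text
time_s: 11.4
eef_pos: [0.3506, -0.2993, 0.1206]
eef_rot: [0.0, -0.227, 0.974, 0.0]
wrist_force: [-0.2, -0.4, 0.1]
opening: 0.996
grasp_force: 0.0
```

```bash
python3 look.py d "[.4735,-.055,.03]"; python3 -c "
from h import *
st()"
```

```text
side crop origin 242 186
top crop origin 250 140
t 11.5 p [ 350.6 -299.4  120.6] R [[-0.897, -0.442, 0.0], [-0.442, 0.897, 0.0], [-0.0, 0.0, -1.0]] F [-0.6 -1.2  0.1] op 84.8 gf 0.0
```

View pics/l_d.png

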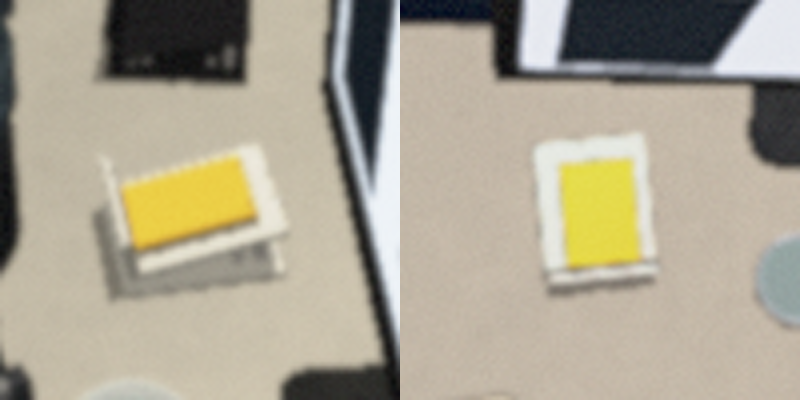

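```bash
cat > meas.py <<'E'
from h import *
def toplane(c,uv,n,h):
    p0,Rt=seatpose(n,0,h);d=rays(c,uv);N=-Rt.as_matrix()[:,2]
    X=c['xyz']+d*(((p0-c['xyz'])@N)/(d@N))[:,None]
    q=Rt.inv().apply(X-p0)*1000;return np.c_[-q[:,0],q[:,1]]
def warp(c,n,h,s=6,A=(-30,110),L=(-60,60)):
    """rectified image of plane: rows = a (up at top), cols = lat (+ at left), s px/mm"""
    a=np.arange(A[1],A[0],-1/s);l=np.arange(L[1],L[0],-1/s)
    p0,Rt=seatpose(n,0,h);aa,ll=np.meshgrid(a,l,indexing='ij')
    P=p0+Rt.apply(np.c_[-aa.ravel(),ll.ravel(),0*aa.ravel()]/1000)
    m=project(c,P).reshape(aa.shape+(2,)).astype(np.float32)
    return cv2.remap(c['frame'],m[...,0],m[...,1],cv2.INTER_CUBIC),a,l
def edges(ch,a,l,axis,rng,cross,sign,s=6):
    """subpixel edge line: along 'axis' scanning; returns fit (pos at centre, slope)"""
    pts=[]
    for t in cross:
        if axis=='l': i=np.argmin(abs(a-t));v=ch[i-3:i+4].mean(0);x=l
        else: i=np.argmin(abs(l-t));v=ch[:,i-3:i+4].mean(1);x=a
        g=np.gradient(cv2.GaussianBlur(v.reshape(1,-1),(0,0),6).ravel())/np.gradient(x)*sign
        k=(x>rng[0])&(x<rng[1]);w=np.clip(g[k],0,None);w=w*(w>.5*w.max());pts.append((t,(w*x[k]).sum()/w.sum()))
    p=np.array(pts);f=np.polyfit(p[:,0],p[:,1],1)
    r=p[:,1]-np.polyval(f,p[:,0]);p=p[abs(r)<=2*r.std()+1e-6];f=np.polyfit(p[:,0],p[:,1],1)
    return f
def run(c,n,tile,h,deckref=None,v=True):
    im,a,l=warp(c,n,h);im=im.astype(float)
    B,G,Rr=im[...,0],im[...,1],im[...,2]
    ch=dict(yellow=(G+Rr)/2-B,blue=B-Rr,red=Rr-G,green=G-Rr)[tile]
    o={}
    for nm,ax,rg,cr,sg in (('L','l',(15,40),range(10,62,2),-1),('R','l',(-40,-15),range(10,62,2),1),('top','a',(58,85),range(-18,19,2),-1)):
        f=edges(ch,a,l,ax,rg,cr,sg);o[nm]=(np.polyval(f,35 if ax=='l' else 0),np.degrees(np.arctan(f[0])))
    print(tile,{k:np.round(x,2) for k,x in o.items()},"mid lat",round((o['L'][0]+o['R'][0])/2,2),"yaw",round((o['L'][1]+o['R'][1])/2,2))
def deck(c,n,sgn):
    im,a,l=warp(c,n,0);ch=im.astype(float).mean(2)*sgn;o={}
    for nm,ax,rg,cr,sg in (('L','l',(29,50),range(10,76,2),-1),('R','l',(-50,-29),range(10,76,2),1),('top','a',(77,100),range(-30,31,2),-1)):
        f=edges(ch,a,l,ax,rg,cr,sg);o[nm]=(np.polyval(f,35 if ax=='l' else 0),np.degrees(np.arctan(f[0])))
    print("deck",n,{k:np.round(x,2) for k,x in o.items()},"mid lat",round((o['L'][0]+o['R'][0])/2,2),"yaw",round((o['L'][1]+o['R'][1])/2,2))
E
python3 - <<'E'
from meas import *
for t in("0","_d"):
    for n in("top","side"):
        c=pickle.load(open(f"{n}{t}.pkl","rb"));print(n,t);deck(c,"white",1)
        if t=="0": deck(c,"black",-1)
        else: run(c,"white","yellow",10)
E
```

```text
top 0
deck white {'L': array([39.95,  0.46]), 'R': array([-32.44,   0.12]), 'top': array([84.01, -0.72])} mid lat 3.75 yaw 0.29
deck black {'L': array([37.89,  0.12]), 'R': array([-36.49,  -1.98]), 'top': array([82.74,  0.09])} mid lat 0.7 yaw -0.93
side 0
deck white {'L': array([36.67,  1.04]), 'R': array([-37.79,   0.06]), 'top': array([83.84,  0.34])} mid lat -0.56 yaw 0.55
deck black {'L': array([33.01, -0.16]), 'R': array([-43.62,  -3.63]), 'top': array([83.87, -0.67])} mid lat -5.31 yaw -1.9
top _d
deck white {'L': array([40.54,  0.43]), 'R': array([-33.11,   0.39]), 'top': array([84.74, -0.27])} mid lat 3.72 yaw 0.41
yellow {'L': array([25.77, -0.06]), 'R': array([-21.99,   0.17]), 'top': array([ 6.977e+01, -3.000e-02])} mid lat 1.89 yaw 0.05
side _d
deck white {'L': array([38.51, -0.31]), 'R': array([-37.92,   0.04]), 'top': array([83.79,  0.17])} mid lat 0.29 yaw -0.14
yellow {'L': array([20.36, -0.25]), 'R': array([-30.24,   0.29]), 'top': array([69.64,  0.38])} mid lat -4.94 yaw 0.02
```

```bash
sed -i "s/white=(\[.4330,-.0600,.020\],6.7)/white=([.4328,-.0580,.020],6.9)/" h.py; python3 -c "
from h import *
p,Rt=seatpose('white',35,60,-1.8);plan(p,Rt,8)"
```

```text
n 8 row [-21.3  25.    6.2] [ 0.0044 -0.0259  0.0421] |v| 33.4 deg 2.8
```

>>> {"fn": "jog_arm", "kwargs": {"series": [[[-21.3,25,6.2,0.0044,-0.0259,0.0421,85],[-21.3,25,6.2,0.0044,-0.0259,0.0421,85],[-21.3,25,6.2,0.0044,-0.0259,0.0421,85],[-21.3,25,6.2,0.0044,-0.0259,0.0421,85],[-21.3,25,6.2,0.0044,-0.0259,0.0421,85],[-21.3,25,6.2,0.0044,-0.0259,0.0421,85],[-21.3,25,6.2,0.0044,-0.0259,0.0421,85],[-21.3,25,6.2,0.0044,-0.0259,0.0421,85],[0,0,0,0,0,0,85],[0,0,0,0,0,0,85]]]}}

```text
time_s: 12.5
eef_pos: [0.4547, -0.0571, 0.0856]
eef_rot: [0.104, -0.061, 0.993, 0.006]
wrist_force: [0.4, -0.3, -0.2]
opening: 0.997
grasp_force: 0.0
```

```bash
python3 -c "
from h import *
rel('white');p,Rt=seatpose('white',35,2,-1.8);plan(p,Rt,3)"
```

```text
t 12.5 p [454.7 -57.1  85.6] R [[-0.971, -0.122, 0.206], [-0.119, 0.993, 0.025], [-0.207, 0.0, -0.978]] F [ 0.4 -0.3 -0.2] op 85.1 gf 0.0
a 35.0 lat -1.7 h 59.7 F up-slope 0.3 lat -0.3 normal -0.2 rot err deg [-0.03  0.04 -0.11]
n 3 row [-0.  -0.  19.2] [ 0.0001 -0.0002  0.0006] |v| 19.2 deg 0.0
```

>>> {"fn": "jog_arm", "kwargs": {"series": [[[0,0,19.2,0,0,0,85],[0,0,19.2,0,0,0,85],[0,0,19.2,0,0,0.002,85],[0,0,0,0,0,0,40],[0,0,0,0,0,0,40],[0,0,0,0,0,0,40],[0,0,0,0,0,0,40],[0,0,-1,0,0,0,40],[0,0.9,0,0,0,0,40],[0,0.9,0,0,0,0,40]]]}}

```text
time_s: 13.5
eef_pos: [0.4665, -0.0546, 0.0308]
eef_rot: [0.105, -0.058, 0.993, 0.006]
wrist_force: [-0.3, -0.1, -1.0]
opening: 0.559
grasp_force: 61.7
```

```bash
python3 -c "
from h import *
rel('white')"
```

```text
t 13.5 p [466.5 -54.6  30.8] R [[-0.971, -0.117, 0.207], [-0.115, 0.993, 0.025], [-0.209, 0.0, -0.978]] F [-0.3 -0.1 -1. ] op 47.7 gf 61.7
a 35.4 lat -0.7 h 3.5 F up-slope -0.5 lat -0.0 normal -0.9 rot err deg [ 0.02 -0.04  0.16]
```

>>> {"fn": "jog_arm", "kwargs": {"series": [[[0,0.3,0.5,0,0,-0.002,40],[0.5,0,0.7,0,0,0,40],[0.5,0,0,0,0,0,40],[0,0,0,0,0,0,40],[0,0,0,0,0,0,54],[0,0,0,0,0,0,54],[0,0,0,0,0,0,54],[0,0,-10,0,0,0,54],[0,0,-30,0,0,0,65],[0,0,-50,0,0,0,85]]]}}

```text
time_s: 14.5
eef_pos: [0.4444, -0.0555, 0.1158]
eef_rot: [0.101, -0.059, 0.993, 0.008]
wrist_force: [1.4, -0.4, 0.1]
opening: 0.908
grasp_force: 0.0
```

```bash
python3 -c "
from h import *
rel('white');plan([.35,-.30,.12],tool(np.radians(206.2)),9)"
```

```text
t 14.5 p [444.4 -55.5 115.8] R [[-0.972, -0.119, 0.2], [-0.116, 0.993, 0.028], [-0.202, 0.004, -0.979]] F [ 1.4 -0.4  0.1] op 77.5 gf 0.0
a 31.5 lat 1.1 h 91.2 F up-slope 1.4 lat -0.6 normal -0.2 rot err deg [-0.2   0.34  0.08]
n 9 row [ 17.3 -23.5  -2.4] [-0.0034  0.0225 -0.0374] |v| 29.3 deg 2.5
```

>>> {"fn": "jog_arm", "kwargs": {"series": [[[17.3,-23.5,-2.4,-0.0034,0.0225,-0.0374,85],[17.3,-23.5,-2.4,-0.0034,0.0225,-0.0374,85],[17.3,-23.5,-2.4,-0.0034,0.0225,-0.0374,85],[17.3,-23.5,-2.4,-0.0034,0.0225,-0.0374,85],[17.3,-23.5,-2.4,-0.0034,0.0225,-0.0374,85],[17.3,-23.5,-2.4,-0.0034,0.0225,-0.0374,85],[17.3,-23.5,-2.4,-0.0034,0.0225,-0.0374,85],[17.3,-23.5,-2.4,-0.0034,0.0225,-0.0374,85],[17.3,-23.5,-2.4,-0.0034,0.0225,-0.0374,85],[0,0,0,0,0,0,85]]]}}

```text
time_s: 15.5
eef_pos: [0.3524, -0.3044, 0.1231]
eef_rot: [0.002, -0.226, 0.974, -0.004]
wrist_force: [0.9, 0.0, -0.1]
opening: 0.996
grasp_force: 0.0
```

Run:
```python
from meas import *
from bench import ctrl
for n in("top","side"):
    c=ctrl.camera(n);pickle.dump(c,open(f"{n}_e.pkl","wb"));print(n);deck(c,"white",1);run(c,"white","yellow",10)
    if n=="top":
        for t,p in(("green",(377,245)),("blue",(396,212))):
            try: print(t,[np.round(x,1) for x in rect(c,t,.01,p)[:4]])
            except Exception as e: print(t,e)
plan([.4225,-.323,.06],tool(np.radians(206.2)),4)
```

```text
top
deck white {'L': array([38.36,  0.29]), 'R': array([-35.06,  -0.07]), 'top': array([84.64,  0.19])} mid lat 1.65 yaw 0.11
yellow {'L': array([25.13, -0.18]), 'R': array([-22.69,  -0.22]), 'top': array([69.61, -0.1 ])} mid lat 1.22 yaw -0.2
green [array([ 332.1, -266.2]), array([63.6, 44.8]), np.float64(-9.2), np.float64(-11.0)]
blue [array([ 422.3, -318.8]), array([65.3, 46.7]), np.float64(25.6), np.float64(26.9)]
side
deck white {'L': array([36.81, -0.07]), 'R': array([-39.88,  -0.32]), 'top': array([83.79,  0.48])} mid lat -1.53 yaw -0.19
yellow {'L': array([20.05,  0.05]), 'R': array([-30.89,  -0.05]), 'top': array([6.95e+01, 4.00e-02])} mid lat -5.42 yaw 0.0
n 4 row [-13.3 -12.7  15.6] [-0.0012  0.0011 -0.0005] |v| 24.1 deg 0.1
```

>>> {"fn": "jog_arm", "kwargs": {"series": [[[-13.3,-12.7,15.6,-0.0012,0.0011,0,85],[-13.3,-12.7,15.6,-0.0012,0.0011,0,85],[-13.3,-12.7,15.6,-0.0012,0.0011,0,85],[-13.3,-12.7,15.6,-0.0012,0.0011,0,85],[0,0,0,0,0,0,85],[0,0,0,0,0,0,85],[0,0,0,0,0,0,85],[0,0,0,0,0,0,85],[0,0,0,0,0,0,85],[0,0,0,0,0,0,85]]]}}

```text
time_s: 16.6
eef_pos: [0.4227, -0.3234, 0.0602]
eef_rot: [0.0, -0.226, 0.974, -0.001]
wrist_force: [0.6, 0.2, 0.5]
opening: 0.995
grasp_force: 0.0
```

```bash
python3 look.py f; python3 -c "
from h import *
st();plan([.4225,-.323,.001],tool(np.radians(206.2)),4)"
```

```text
side crop origin 224 286
top crop origin 353 161
t 16.7 p [ 422.7 -323.3   60. ] R [[-0.897, -0.441, 0.0], [-0.441, 0.897, -0.001], [0.0, -0.001, -1.0]] F [-0.   0.3 -0.2] op 84.9 gf 0.0
n 4 row [ 0.   0.1 14.7] [-0.0002 -0.0001 -0.0001] |v| 14.7 deg 0.0
```

View pics/l_f.png

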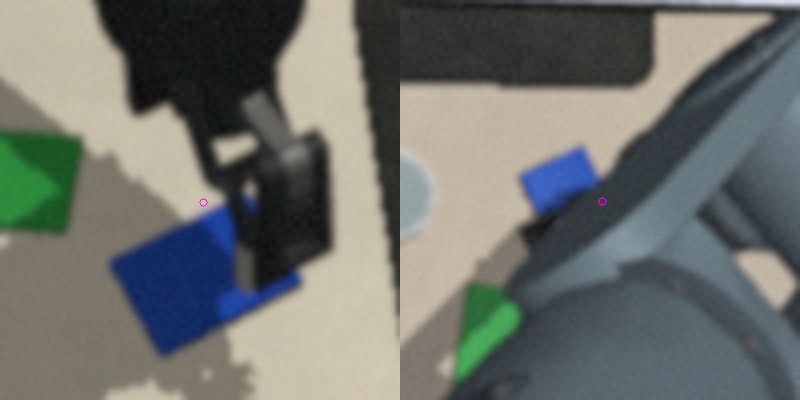

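>>> {"fn": "jog_arm", "kwargs": {"series": [[[0,0,14.7,0,0,0,85],[0,0,14.7,0,0,0,85],[0,0,14.7,0,0,0,85],[0,0,14.7,0,0,0,85],[0,0,0,0,0,0,40],[0,0,0,0,0,0,40],[0,0,0,0,0,0,40],[0,0,0,0,0,0,40],[0,0,0,0,0,0,40],[0,0,0,0,0,0,40]]]}}

```text
time_s: 17.7
eef_pos: [0.4231, -0.3236, 0.0014]
eef_rot: [0.0, -0.227, 0.974, -0.001]
wrist_force: [0.0, 0.2, 2.9]
opening: 0.56
grasp_force: 62.0
```

```bash
python3 -c "
from h import *
o=st();Rc=R(o['eef_rot']);p,Rt=seatpose('white',47,55);plan(p,Rt,10,o['eef_pos']+[0,0,.09],Rc)"
```

```text
t 17.7 p [ 423.1 -323.6    1.4] R [[-0.897, -0.441, 0.0], [-0.441, 0.897, -0.001], [0.0, -0.001, -1.0]] F [0.  0.2 2.9] op 47.8 gf 62.0
n 10 row [-12.3  24.5   1.8] [ 0.0034 -0.0207  0.0336] |v| 27.5 deg 2.3
```

>>> {"fn": "jog_arm", "kwargs": {"series": [[[0,0,-10,0,0,0,40],[0,0,-40,0,0,0,40],[0,0,-40,0,0,0,40],[-12.3,24.5,1.8,0.0034,-0.0207,0.0336,40],[-12.3,24.5,1.8,0.0034,-0.0207,0.0336,40],[-12.3,24.5,1.8,0.0034,-0.0207,0.0336,40],[-12.3,24.5,1.8,0.0034,-0.0207,0.0336,40],[-12.3,24.5,1.8,0.0034,-0.0207,0.0336,40],[-12.3,24.5,1.8,0.0034,-0.0207,0.0336,40],[-12.3,24.5,1.8,0.0034,-0.0207,0.0336,40]]]}}

```text
time_s: 18.7
eef_pos: [0.4442, -0.1317, 0.0832]
eef_rot: [0.074, -0.109, 0.991, 0.004]
wrist_force: [0.6, 0.4, -1.0]
opening: 0.561
grasp_force: 62.3
```

>>> {"fn": "jog_arm", "kwargs": {"series": [[[-12.3,24.5,1.8,0.0034,-0.0207,0.0336,40],[-12.3,24.5,1.8,0.0034,-0.0207,0.0336,40],[-12.3,24.5,1.8,0.0034,-0.0207,0.0336,40],[0,0,0,0,0,0,40],[0,0,0,0,0,0,40],[0,0,0,0,0,0,40],[0,0,0,0,0,0,40],[0,0,0,0,0,0,40],[0,0,0,0,0,0,40],[0,0,0,0,0,0,40]]]}}

```text
time_s: 19.7
eef_pos: [0.4671, -0.0539, 0.083]
eef_rot: [0.104, -0.059, 0.993, 0.007]
wrist_force: [-0.6, 0.2, -1.0]
opening: 0.559
grasp_force: 62.3
```

```bash
python3 -c "
from h import *
from bench import ctrl
rel('white');o=ctrl.get_obs()
c=ctrl.camera('side');pickle.dump(c,open('side_g.pkl','wb'))
k=6;im=cv2.resize(c['frame'],None,fx=k,fy=k,interpolation=cv2.INTER_CUBIC);hsv=cv2.cvtColor(im,cv2.COLOR_BGR2HSV)
m=cv2.inRange(hsv,(105,120,50),(130,255,255));m[:,:250*k]=0;m[:185*k]=0;m[250*k:]=0;m[:,315*k:]=0
m=cv2.morphologyEx(m,cv2.MORPH_OPEN,np.ones((9,9)))
q=(np.argwhere(m)[:,::-1]+.5)/k-.5
Rt=R(o['eef_rot']);ax=project(c,o['eef_pos']+Rt.apply([[0,0,-.0085],[.035,0,-.0085],[-.035,0,-.0085]]))
d=ax[1]-ax[2];L=np.linalg.norm(d);d/=L;s=(q-ax[0])@d*70/L
print('extent along tool x (mm)',np.percentile(s,[.5,99.5]),len(q))
c=pickle.load(open('side_b.pkl','rb'))
"
python3 -c "
from h import *
p,Rt=seatpose('white',47,17);plan(p,Rt,3)"
```

```text
t 19.7 p [467.1 -53.9  83. ] R [[-0.971, -0.119, 0.205], [-0.116, 0.993, 0.025], [-0.207, 0.001, -0.978]] F [-0.6  0.2 -1. ] op 47.7 gf 62.3
a 46.9 lat -0.1 h 54.4 F up-slope -0.7 lat 0.3 normal -0.8 rot err deg [-0.03  0.06  0.06]
extent along tool x (mm) [-33.75715662  31.37675513] 11125
n 3 row [-0.1 -0.  12.5] [ 0.0002 -0.0004 -0.0003] |v| 12.5 deg 0.0
```

>>> {"fn": "jog_arm", "kwargs": {"series": [[[0,0,12.5,0,0,0,40],[0,0,12.5,0,0,0,40],[0,0,12.5,0,0,0,40],[3,0,0,0,0,0,40],[3,0,1,0,0,0,40],[0,0,1.5,0,0,0,40],[0,0,1.5,0,0,0,40],[0,0,1,0,0,0,40],[0,0,0.7,0,0,0,40],[0,0,0,0,0,0,40]]]}}

```text
time_s: 20.75
eef_pos: [0.4704, -0.0533, 0.0397]
eef_rot: [0.104, -0.06, 0.993, 0.006]
wrist_force: [-0.1, -0.3, 0.1]
opening: 0.562
grasp_force: 62.4
```

```bash
python3 -c "
from h import *
rel('white')"
```

```text
t 20.75 p [470.4 -53.3  39.7] R [[-0.971, -0.12, 0.206], [-0.117, 0.993, 0.025], [-0.207, 0.0, -0.978]] F [-0.1 -0.3  0.1] op 48.0 gf 62.4
a 41.2 lat 0.1 h 11.4 F up-slope -0.1 lat -0.3 normal 0.1 rot err deg [-0.02  0.03  0.03]
```

>>> {"fn": "jog_arm", "kwargs": {"series": [[[0,0,0.5,0,0,0,40],[2,0,0,0,0,0,40],[2,0,0,0,0,0,40],[1,0,0,0,0,0,40],[0.7,0,0,0,0,0,40],[0.7,0,0,0,0,0,40],[0.6,0,0,0,0,0,40],[0,0,0,0,0,0,40],[0,0,0,0,0,0,40],[0,0,0,0,0,0,40]]]}}

```text
time_s: 21.75
eef_pos: [0.4646, -0.0546, 0.0384]
eef_rot: [0.105, -0.06, 0.993, 0.006]
wrist_force: [1.7, -0.0, 5.2]
opening: 0.559
grasp_force: 63.0
```

```bash
python3 -c "
from h import *
rel('white')"
```

```text
t 21.75 p [464.6 -54.6  38.4] R [[-0.971, -0.119, 0.208], [-0.117, 0.993, 0.024], [-0.209, -0.001, -0.978]] F [ 1.7 -0.   5.2] op 47.7 gf 63.0
a 35.1 lat -0.4 h 11.4 F up-slope 2.7 lat -0.2 normal 4.7 rot err deg [ 0.04 -0.08  0.03]
```

>>> {"fn": "jog_arm", "kwargs": {"series": [[[0.7,0.2,0,0,0,0,40],[0.7,0.2,0,0,0,0,40],[0.6,0,0,0,0,0,40],[0,0,0,0,0,0,40],[0,0,0,0,0,0,40],[0,0,0,0,0,0,40],[0,0,0,0,0,0,40],[0,0,0,0,0,0,40],[0,0,0,0,0,0,40],[0,0,0,0,0,0,40]]]}}

```text
time_s: 22.75
eef_pos: [0.4639, -0.0546, 0.0385]
eef_rot: [0.106, -0.059, 0.993, 0.006]
wrist_force: [7.3, 2.8, 1.4]
opening: 0.56
grasp_force: 62.4
```

```bash
python3 -c "
from h import *
rel('white')"
```

```text
t 22.75 p [463.9 -54.6  38.5] R [[-0.97, -0.119, 0.21], [-0.117, 0.993, 0.024], [-0.212, -0.001, -0.977]] F [7.3 2.8 1.4] op 47.8 gf 62.4
a 34.5 lat -0.3 h 11.5 F up-slope 7.7 lat 1.9 normal -0.3 rot err deg [ 0.1  -0.23  0.04]
```

>>> {"fn": "jog_arm", "kwargs": {"series": [[[-0.8,0,0,0,0,0,40],[-0.7,0,0.4,0,0,0,40],[0,0,0,0,0,0,40],[0,0,0,0,0,0,54],[0,0,0,0,0,0,54],[0,0,0,0,0,0,54],[0,0,-10,0,0,0,54],[0,0,-30,0,0,0,65],[0,0,-40,0,0,0,85],[0,0,0,0,0,0,85]]]}}

```text
time_s: 23.75
eef_pos: [0.4491, -0.0571, 0.1207]
eef_rot: [0.108, -0.06, 0.992, 0.004]
wrist_force: [1.0, 0.3, 2.0]
opening: 0.99
grasp_force: 0.0
```

```bash
python3 -c "
from h import *
st();plan([.332,-.272,.08],tool(np.radians(171.8)),9)"
```

```text
t 23.75 p [449.1 -57.1 120.7] R [[-0.97, -0.12, 0.213], [-0.118, 0.993, 0.021], [-0.214, -0.004, -0.977]] F [1.  0.3 2. ] op 84.6 gf 0.0
n 9 row [ 13.6 -23.9   2.9] [0.0027 0.0239 0.0292] |v| 27.7 deg 2.2
```

>>> {"fn": "jog_arm", "kwargs": {"series": [[[13.6,-23.9,2.9,0.0027,0.0239,0.0292,85],[13.6,-23.9,2.9,0.0027,0.0239,0.0292,85],[13.6,-23.9,2.9,0.0027,0.0239,0.0292,85],[13.6,-23.9,2.9,0.0027,0.0239,0.0292,85],[13.6,-23.9,2.9,0.0027,0.0239,0.0292,85],[13.6,-23.9,2.9,0.0027,0.0239,0.0292,85],[13.6,-23.9,2.9,0.0027,0.0239,0.0292,85],[13.6,-23.9,2.9,0.0027,0.0239,0.0292,85],[13.6,-23.9,2.9,0.0027,0.0239,0.0292,85],[0,0,0,0,0,0,85]]]}}

```text
time_s: 24.75
eef_pos: [0.328, -0.272, 0.0743]
eef_rot: [-0.005, 0.073, 0.997, 0.002]
wrist_force: [0.5, 0.7, -0.2]
opening: 0.995
grasp_force: 0.0
```

```bash
python3 look.py i "[.4735,-.055,.03]"
python3 - <<'E'
from meas import *
from bench import ctrl
for n in("top","side"):
    c=pickle.load(open(f"{n}_i.pkl","rb"));print(n);deck(c,"white",1);run(c,"white","blue",20)
plan([.332,-.272,.001],tool(np.radians(171.8)),4)
E
```

```text
side crop origin 242 186
top crop origin 250 140
top
deck white {'L': array([38.25,  0.36]), 'R': array([-34.99,  -0.09]), 'top': array([84.67,  0.15])} mid lat 1.63 yaw 0.14
blue {'L': array([24.81,  0.46]), 'R': array([-21.23,  -0.15]), 'top': array([ 6.843e+01, -3.000e-02])} mid lat 1.79 yaw 0.15
sidemeas.py:20: RuntimeWarning: invalid value encountered in scalar divide
  k=(x>rng[0])&(x<rng[1]);w=np.clip(g[k],0,None);w=w*(w>.5*w.max());pts.append((t,(w*x[k]).sum()/w.sum()))
Traceback (most recent call last):
  File "meas.py", line 35, in deck
    f=edges(ch,a,l,ax,rg,cr,sg);o[nm]=(np.polyval(f,35 if ax=='l' else 0),np.degrees(np.arctan(f[0])))
  File "meas.py", line 22, in edges
    r=p[:,1]-np.polyval(f,p[:,0]);p=p[abs(r)<=2*r.std()+1e-6];f=np.polyfit(p[:,0],p[:,1],1)
                                                                ~~~~~~~~~~^^^^^^^^^^^^^^^^^
TypeError: expected non-empty vector for x
```

View pics/l_i.png

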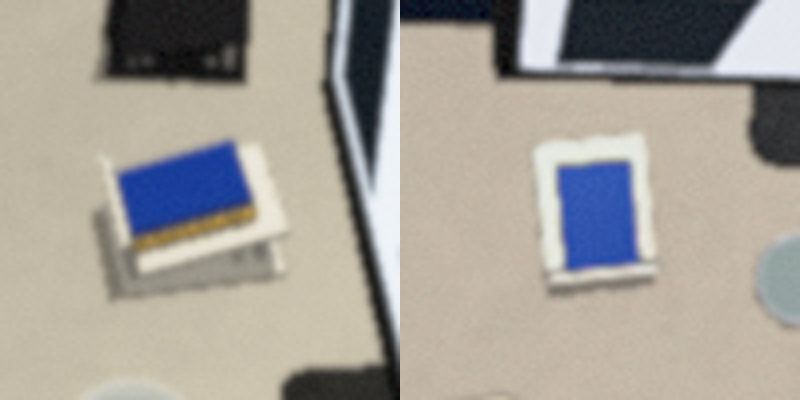

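Run:
```python
from meas import *
plan([.332,-.272,.001],tool(np.radians(171.8)),4)
for t in "0",:
    c=pickle.load(open("top0.pkl","rb"));print(rect(c,"green",.01,(377,245)))
```

```text
n 4 row [-1.  -0.5 18.3] [ 0.001  -0.0022 -0.0003] |v| 18.3 deg 0.1
(array([ 331.32023039, -267.11394711]), (63.45394515991211, 44.05857849121094), -8.1478271484375, np.float64(-7.895604047245491), array([376.5188172, 245.2538367]))
```

>>> {"fn": "jog_arm", "kwargs": {"series": [[[-1,-0.5,18.3,0.001,-0.002,0,85],[-1,-0.5,18.3,0.001,-0.002,0,85],[-1,-0.5,18.3,0.001,-0.002,0,85],[-1,-0.5,18.3,0.001,-0.002,0,85],[0,0,0,0,0,0,40],[0,0,0,0,0,0,40],[0,0,0,0,0,0,40],[0,0,0,0,0,0,40],[0,0,0,0,0,0,40],[0,0,0,0,0,0,40]]]}}

```text
time_s: 25.85
eef_pos: [0.3331, -0.2729, 0.0025]
eef_rot: [0.0, 0.072, 0.997, -0.001]
wrist_force: [-0.8, 2.2, 7.2]
opening: 0.56
grasp_force: 62.4
```

Run:
```python
from meas import *
st()
# black rest fit: top and side views on earlier frames
for t in("0","_i"):
    c=pickle.load(open(f"top{t}.pkl","rb"));deck(c,"black",-1);deck(c,"white",1)
```

```text
t 25.85 p [ 333.1 -272.9    2.5] R [[-0.99, 0.143, 0.001], [0.143, 0.99, -0.002], [-0.001, -0.002, -1.0]] F [-0.8  2.2  7.2] op 47.8 gf 62.4
deck black {'L': array([37.89,  0.12]), 'R': array([-36.49,  -1.98]), 'top': array([82.74,  0.09])} mid lat 0.7 yaw -0.93
deck white {'L': array([37.82,  0.26]), 'R': array([-3.453e+01,  2.000e-02]), 'top': array([83.9 , -0.38])} mid lat 1.64 yaw 0.14
deck black {'L': array([37.81,  0.31]), 'R': array([-36.51,  -1.81]), 'top': array([8.276e+01, 6.000e-02])} mid lat 0.65 yaw -0.75
deck white {'L': array([38.25,  0.36]), 'R': array([-34.99,  -0.09]), 'top': array([84.67,  0.15])} mid lat 1.63 yaw 0.14
```

```bash
sed -i "s/black=(\[.4385,.134,.020\],-7.0)/black=([.4370,.1330,.020],-6.9)/" h.py; python3 -c "
from h import *
o=st();Rc=R(o['eef_rot']);p,Rt=seatpose('black',50,50);plan(p,Rt,14,o['eef_pos']+[0,0,.13],Rc);print(p)"
```

```text
t 25.85 p [ 333.1 -272.9    2.5] R [[-0.99, 0.143, 0.001], [0.143, 0.99, -0.002], [-0.001, -0.002, -1.0]] F [-0.8  2.2  7.2] op 47.8 gf 62.4
n 14 row [-5.9 29.8  4.4] [-0.0003 -0.0149 -0.0016] |v| 30.6 deg 0.9
[0.47523287 0.12837331 0.07930296]
```

>>> {"fn": "jog_arm", "kwargs": {"series": [[[0,0,-20,0,0,0,40],[0,0,-40,0,0,0,40],[0,0,-40,0,0,0,40],[0,0,-30,0,0,0,40],[-5.9,29.8,4.4,-0.0003,-0.0149,-0.0016,40],[-5.9,29.8,4.4,-0.0003,-0.0149,-0.0016,40],[-5.9,29.8,4.4,-0.0003,-0.0149,-0.0016,40],[-5.9,29.8,4.4,-0.0003,-0.0149,-0.0016,40],[-5.9,29.8,4.4,-0.0003,-0.0149,-0.0016,40],[-5.9,29.8,4.4,-0.0003,-0.0149,-0.0016,40]]]}}

```text
time_s: 26.85
eef_pos: [0.3938, -0.0993, 0.1066]
eef_rot: [0.046, 0.067, 0.997, -0.003]
wrist_force: [0.2, -0.4, -1.2]
opening: 0.557
grasp_force: 62.1
```

>>> {"fn": "jog_arm", "kwargs": {"series": [[[-5.9,29.8,4.4,-0.0003,-0.0149,-0.0016,40],[-5.9,29.8,4.4,-0.0003,-0.0149,-0.0016,40],[-5.9,29.8,4.4,-0.0003,-0.0149,-0.0016,40],[-5.9,29.8,4.4,-0.0003,-0.0149,-0.0016,40],[-5.9,29.8,4.4,-0.0003,-0.0149,-0.0016,40],[-5.9,29.8,4.4,-0.0003,-0.0149,-0.0016,40],[-5.9,29.8,4.4,-0.0003,-0.0149,-0.0016,40],[-5.9,29.8,4.4,-0.0003,-0.0149,-0.0016,40],[0,0,0,0,0,0,40],[0,0,0,0,0,0,40]]]}}

```text
time_s: 27.85
eef_pos: [0.4748, 0.1301, 0.0782]
eef_rot: [0.104, 0.059, 0.993, -0.006]
wrist_force: [0.7, 0.3, -0.8]
opening: 0.559
grasp_force: 62.1
```

```bash
cat > held.py <<'E'
import sys
from meas import *
from bench import ctrl
n,t=sys.argv[1:3]
rel(n);o=ctrl.get_obs();c=ctrl.camera('side');pickle.dump(c,open(f'side_h{t}.pkl','wb'))
k=6;im=cv2.resize(c['frame'],None,fx=k,fy=k,interpolation=cv2.INTER_CUBIC);hsv=cv2.cvtColor(im,cv2.COLOR_BGR2HSV)
H=hsv[...,0].astype(int);lo,hi=HUE[t];H=(H+90)%180-90 if lo<0 else H
m=((H>=lo)&(H<=hi)&(hsv[...,1]>110)&(hsv[...,2]>40)).astype(np.uint8)
Rt=R(o['eef_rot']);ax=project(c,o['eef_pos']+Rt.apply([[0,0,-.0085],[.035,0,-.0085],[-.035,0,-.0085]]))
u,v=(ax[0]*k).astype(int);M=np.zeros_like(m);M[v-30*k:v+30*k,u-35*k:u+35*k]=m[v-30*k:v+30*k,u-35*k:u+35*k]
m=cv2.morphologyEx(M,cv2.MORPH_OPEN,np.ones((9,9)))
q=(np.argwhere(m)[:,::-1]+.5)/k-.5;d=ax[1]-ax[2];L=np.linalg.norm(d);d/=L;s=(q-ax[0])@d*70/L
print('extent along tool x (mm)',np.percentile(s,[.5,99.5]),len(q))
E
python3 held.py black green
python3 -c "
from h import *
p,Rt=seatpose('black',45,6.5);plan(p,Rt,4)"
```

```text
t 27.85 p [474.8 130.1  78.2] R [[-0.971, 0.118, 0.205], [0.116, 0.993, -0.024], [-0.207, 0.0, -0.978]] F [ 0.7  0.3 -0.8] op 47.7 gf 62.1
a 49.1 lat 1.7 h 49.1 F up-slope 0.4 lat 0.4 normal -0.9 rot err deg [-0.05  0.06 -0.1 ]
extent along tool x (mm) [-32.5767348   36.57020904] 5621
n 4 row [ 1.  -0.3 10.6] [ 0.0001 -0.0003  0.0001] |v| 10.7 deg 0.0
```

>>> {"fn": "jog_arm", "kwargs": {"series": [[[1,-0.4,10.6,0,0,0.0005,40],[1,-0.4,10.6,0,0,0.0005,40],[1,-0.4,10.6,0,0,0.0005,40],[1,-0.4,10.6,0,0,0,40],[0,0,1.5,0,0,0,40],[0,0,1,0,0,0,40],[0,0,1,0,0,0,40],[0,0,1,0,0,0,40],[0,0,0,0,0,0,40],[0,0,0,0,0,0,40]]]}}

```text
time_s: 28.9
eef_pos: [0.4808, 0.1273, 0.0318]
eef_rot: [0.104, 0.061, 0.993, -0.006]
wrist_force: [-1.8, 0.0, 4.1]
opening: 0.558
grasp_force: 62.7
```

```bash
python3 -c "
from h import *
rel('black')"
```

```text
t 28.9 p [480.8 127.3  31.8] R [[-0.971, 0.122, 0.206], [0.119, 0.993, -0.024], [-0.208, 0.001, -0.978]] F [-1.8  0.   4.1] op 47.6 gf 62.7
a 45.7 lat -0.3 h 2.3 F up-slope -0.8 lat -0.2 normal 4.4 rot err deg [-0.04  0.02  0.1 ]
```

Contact with the deck as predicted; slide down to the ledge.

>>> {"fn": "jog_arm", "kwargs": {"series": [[[0,0.3,-0.7,0,0,0,40],[2,0,0,0,0,0,40],[2,0,0,0,0,0,40],[2,0,0,0,0,0,40],[1,0,0,0,0,0,40],[1,0,0,0,0,0,40],[0.7,0,0,0,0,0,40],[0,0,0,0,0,0,40],[0,0,0,0,0,0,40],[0,0,0,0,0,0,40]]]}}

```text
time_s: 29.9
eef_pos: [0.473, 0.1285, 0.0307]
eef_rot: [0.105, 0.061, 0.993, -0.006]
wrist_force: [4.5, -1.6, -1.1]
opening: 0.558
grasp_force: 62.0
```

```bash
python3 -c "
from h import *
rel('black')"
```

```text
t 29.9 p [473.  128.5  30.7] R [[-0.971, 0.122, 0.207], [0.119, 0.993, -0.024], [-0.209, 0.001, -0.978]] F [ 4.5 -1.6 -1.1] op 47.7 gf 62.0
a 37.7 lat -0.1 h 2.9 F up-slope 4.3 lat -1.0 normal -2.1 rot err deg [-0.04 -0.05  0.11]
```

>>> {"fn": "jog_arm", "kwargs": {"series": [[[-0.6,0,0.4,0,0,0,40],[0,0,0.4,0,0,0,40],[0,0,0,0,0,0,40],[0,0,0,0,0,0,54],[0,0,0,0,0,0,54],[0,0,0,0,0,0,54],[0,0,-10,0,0,0,54],[0,0,-30,0,0,0,65],[0,0,-50,0,0,0,85],[0,0,0,0,0,0,85]]]}}

```text
time_s: 30.9
eef_pos: [0.4577, 0.1314, 0.1246]
eef_rot: [0.109, 0.06, 0.992, -0.005]
wrist_force: [0.5, 0.5, -0.5]
opening: 0.992
grasp_force: 0.0
```

```bash
python3 -c "
from h import *
rel('black');plan([.446,.312,.11],tool(np.radians(156.6)),9)
c=pickle.load(open('top0.pkl','rb'));print(onplane(c,[(191,155)],.058))"
```

```text
t 30.9 p [457.7 131.4 124.6] R [[-0.969, 0.121, 0.217], [0.119, 0.993, -0.023], [-0.218, 0.003, -0.976]] F [ 0.5  0.5 -0.5] op 84.7 gf 0.0
a 42.0 lat 0.9 h 98.0 F up-slope 0.3 lat 0.6 normal -0.6 rot err deg [-0.16 -0.58  0.09]
n 9 row [ 6.4 19.2  1. ] [0.0038 0.0242 0.0317] |v| 20.2 deg 2.3
[[0.55455267 0.22935898 0.058     ]]
```

>>> {"fn": "jog_arm", "kwargs": {"series": [[[6.4,19.2,1,0.0038,0.0242,0.0317,85],[6.4,19.2,1,0.0038,0.0242,0.0317,85],[6.4,19.2,1,0.0038,0.0242,0.0317,85],[6.4,19.2,1,0.0038,0.0242,0.0317,85],[6.4,19.2,1,0.0038,0.0242,0.0317,85],[6.4,19.2,1,0.0038,0.0242,0.0317,85],[6.4,19.2,1,0.0038,0.0242,0.0317,85],[6.4,19.2,1,0.0038,0.0242,0.0317,85],[6.4,19.2,1,0.0038,0.0242,0.0317,85],[0,0,0,0,0,0,85]]]}}

```text
time_s: 31.9
eef_pos: [0.4427, 0.3131, 0.1028]
eef_rot: [-0.006, 0.203, 0.979, -0.001]
wrist_force: [0.4, -0.4, 0.2]
opening: 0.993
grasp_force: 0.0
```

```bash
python3 look.py k "[.478,.128,.03]"
python3 - <<'E'
from meas import *
for n in("top","side"):
    c=pickle.load(open(f"{n}_k.pkl","rb"));print(n);deck(c,"black",-1);run(c,"black","green",10)
E
```

```text
side crop origin 238 138
top crop origin 181 137
top
deck black {'L': array([3.892e+01, 2.000e-02]), 'R': array([-35.37,  -2.05]), 'top': array([84.08,  0.23])} mid lat 1.78 yaw -1.01
green {'L': array([27.22, -0.07]), 'R': array([-24.58,   0.1 ]), 'top': array([72.43, -0.08])} mid lat 1.32 yaw 0.02
sidemeas.py:20: RuntimeWarning: invalid value encountered in scalar divide
  k=(x>rng[0])&(x<rng[1]);w=np.clip(g[k],0,None);w=w*(w>.5*w.max());pts.append((t,(w*x[k]).sum()/w.sum()))
Traceback (most recent call last):
  File "meas.py", line 35, in deck
    f=edges(ch,a,l,ax,rg,cr,sg);o[nm]=(np.polyval(f,35 if ax=='l' else 0),np.degrees(np.arctan(f[0])))
  File "meas.py", line 22, in edges
    r=p[:,1]-np.polyval(f,p[:,0]);p=p[abs(r)<=2*r.std()+1e-6];f=np.polyfit(p[:,0],p[:,1],1)
                                                                ~~~~~~~~~~^^^^^^^^^^^^^^^^^
TypeError: expected non-empty vector for x
```

View pics/l_k.png

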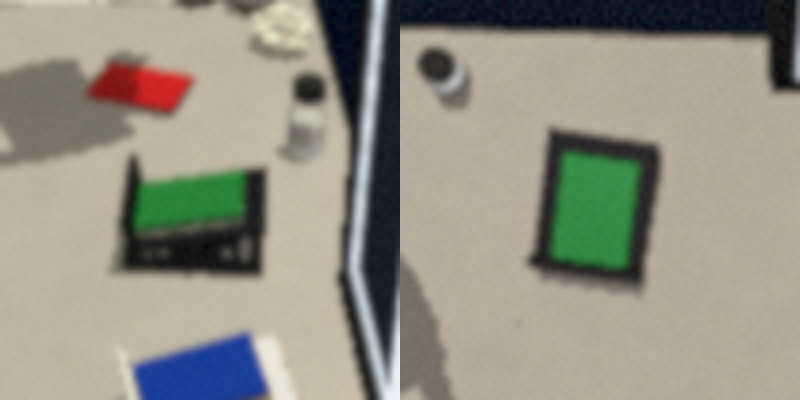

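```bash
sed -i "s/black=(\[.4370,.1330,.020\],-6.9)/black=([.4371,.1340,.020],-6.9)/" h.py; python3 -c "
from h import *
p,Rt=seatpose('black',37.5,60,-1);plan(p,Rt,8)"
```

```text
n 8 row [ -8.4 -21.2   2.7] [-0.0043 -0.0274 -0.0357] |v| 23.0 deg 2.6
```

>>> {"fn": "jog_arm", "kwargs": {"series": [[[-8.4,-21.2,2.7,-0.0043,-0.0274,-0.0357,85],[-8.4,-21.2,2.7,-0.0043,-0.0274,-0.0357,85],[-8.4,-21.2,2.7,-0.0043,-0.0274,-0.0357,85],[-8.4,-21.2,2.7,-0.0043,-0.0274,-0.0357,85],[-8.4,-21.2,2.7,-0.0043,-0.0274,-0.0357,85],[-8.4,-21.2,2.7,-0.0043,-0.0274,-0.0357,85],[-8.4,-21.2,2.7,-0.0043,-0.0274,-0.0357,85],[-8.4,-21.2,2.7,-0.0043,-0.0274,-0.0357,85],[0,0,0,0,0,0,85],[0,0,0,0,0,0,85]]]}}

```text
time_s: 33.0
eef_pos: [0.4606, 0.1295, 0.0867]
eef_rot: [0.104, 0.062, 0.993, -0.006]
wrist_force: [0.5, 0.9, 0.1]
opening: 0.991
grasp_force: 0.0
```

```bash
python3 -c "
from h import *
rel('black');p,Rt=seatpose('black',37.5,2.5,-1);plan(p,Rt,3)"
```

```text
t 33.0 p [460.6 129.5  86.7] R [[-0.971, 0.124, 0.206], [0.121, 0.992, -0.025], [-0.208, 0.001, -0.978]] F [0.5 0.9 0.1] op 84.7 gf 0.0
a 37.2 lat -1.6 h 60.3 F up-slope 0.4 lat 0.9 normal 0.0 rot err deg [-0.    0.01  0.22]
n 3 row [-0.1  0.2 19.3] [ 0.     -0.     -0.0013] |v| 19.3 deg 0.1
```

>>> {"fn": "jog_arm", "kwargs": {"series": [[[-0.1,0.2,19.3,0,0,-0.001,85],[-0.1,0.2,19.3,0,0,-0.001,85],[-0.1,0.2,19.3,0,0,-0.001,85],[0,0,0,0,0,0,40],[0,0,0,0,0,0,40],[0,0,0,0,0,0,40],[0,0,0,0,0,0,40],[0,0,-1,0,0,0,40],[0,0.9,0,0,0,0,40],[0,0,0,0,0,0,40]]]}}

```text
time_s: 34.0
eef_pos: [0.4736, 0.1304, 0.0315]
eef_rot: [0.105, 0.059, 0.993, -0.006]
wrist_force: [0.5, -0.7, 0.5]
opening: 0.554
grasp_force: 61.6
```

>>> {"fn": "jog_arm", "kwargs": {"series": [[[0,0,0.4,0,0,0,40],[0.5,0,0,0,0,0,40],[0.5,0,0,0,0,0,40],[0.5,0,0,0,0,0,40],[0.5,0,0,0,0,0,40],[0,0,0,0,0,0,40],[0,0,0,0,0,0,40],[0,0,0,0,0,0,40],[0,0,0,0,0,0,40],[0,0,0,0,0,0,40]]]}}

```text
time_s: 35.0
eef_pos: [0.4735, 0.1304, 0.0314]
eef_rot: [0.106, 0.059, 0.993, -0.006]
wrist_force: [6.5, -1.4, 6.1]
opening: 0.555
grasp_force: 62.2
```

```bash
python3 -c "
from h import *
rel('black')"
```

```text
t 35.0 p [473.5 130.4  31.4] R [[-0.97, 0.119, 0.211], [0.116, 0.993, -0.024], [-0.212, 0.001, -0.977]] F [ 6.5 -1.4  6.1] op 47.4 gf 62.2
a 38.1 lat 0.8 h 3.5 F up-slope 7.7 lat -0.6 normal 4.6 rot err deg [-0.06 -0.24 -0.07]
```

>>> {"fn": "jog_arm", "kwargs": {"series": [[[-0.7,0,0,0,0,0,40],[-0.5,-0.3,0.3,0,0,0,40],[0,0,0,0,0,0,40],[0,0,0,0,0,0,54],[0,0,0,0,0,0,54],[0,0,0,0,0,0,54],[0,0,-10,0,0,0,54],[0,0,-30,0,0,0,65],[0,0,-50,0,0,0,85],[0,0,0,0,0,0,85]]]}}

```text
time_s: 36.0
eef_pos: [0.4574, 0.1329, 0.1252]
eef_rot: [0.11, 0.059, 0.992, -0.005]
wrist_force: [1.1, 0.1, 1.2]
opening: 0.996
grasp_force: 0.0
```

```bash
python3 -c "
from h import *
rel('black');plan([.446,.312,.10],tool(np.radians(156.6)),9)"
```

```text
t 36.0 p [457.4 132.9 125.2] R [[-0.969, 0.118, 0.218], [0.116, 0.993, -0.024], [-0.219, 0.002, -0.976]] F [1.1 0.1 1.2] op 85.1 gf 0.0
a 41.7 lat 1.3 h 98.6 F up-slope 1.3 lat 0.3 normal 0.9 rot err deg [-0.16 -0.65 -0.1 ]
n 9 row [ 6.4 19.   2.2] [0.0038 0.0243 0.0321] |v| 20.2 deg 2.3
```

>>> {"fn": "jog_arm", "kwargs": {"series": [[[6.4,19,2.2,0.0038,0.0242,0.0321,85],[6.4,19,2.2,0.0038,0.0242,0.0321,85],[6.4,19,2.2,0.0038,0.0242,0.0321,85],[6.4,19,2.2,0.0038,0.0242,0.0321,85],[6.4,19,2.2,0.0038,0.0242,0.0321,85],[6.4,19,2.2,0.0038,0.0242,0.0321,85],[6.4,19,2.2,0.0038,0.0242,0.0321,85],[6.4,19,2.2,0.0038,0.0242,0.0321,85],[6.4,19,2.2,0.0038,0.0242,0.0321,85],[0,0,0,0,0,0,85]]]}}

```text
time_s: 37.0
eef_pos: [0.4428, 0.3125, 0.0924]
eef_rot: [-0.005, 0.203, 0.979, -0.001]
wrist_force: [0.6, -0.0, -0.1]
opening: 0.994
grasp_force: 0.0
```

Run:
```python
from meas import *
from bench import ctrl
for n in("top","side"):
    c=ctrl.camera(n);pickle.dump(c,open(f"{n}_l.pkl","wb"));print(n)
    for f in ((lambda:deck(c,"black",-1)),(lambda:run(c,"black","green",10))):
        try:f()
        except Exception as e: print("x")
c=pickle.load(open("side_k.pkl","rb"));run(c,"black","green",10)
plan([.446,.312,.0015],tool(np.radians(156.6)),5)
```

```text
top
deck black {'L': array([37.94,  0.1 ]), 'R': array([-36.37,  -2.16]), 'top': array([8.417e+01, 7.000e-02])} mid lat 0.78 yaw -1.03
green {'L': array([28.06, -0.21]), 'R': array([-2.388e+01, -1.000e-02]), 'top': array([72.4,  0.3])} mid lat 2.09 yaw -0.11
side
deck black {'L': array([34.41, -0.16]), 'R': array([-45.52,  -3.3 ]), 'top': array([85.3 , -0.28])} mid lat -5.55 yaw -1.73
green {'L': array([19.16,  0.24]), 'R': array([-30.88,   0.33]), 'top': array([73.47, -0.57])} mid lat -5.86 yaw 0.28
green {'L': array([18.42, -0.3 ]), 'R': array([-32.72,   0.56]), 'top': array([73.45, -0.79])} mid lat -7.15 yaw 0.13
n 5 row [-0.7  0.6 18.2] [-0.0012 -0.0019  0.0001] |v| 18.2 deg 0.1
```

>>> {"fn": "jog_arm", "kwargs": {"series": [[[-0.7,0.6,18.2,-0.0012,-0.0019,0,85],[-0.7,0.6,18.2,-0.0012,-0.0019,0,85],[-0.7,0.6,18.2,-0.0012,-0.0019,0,85],[-0.7,0.6,18.2,-0.0012,-0.0019,0,85],[-0.7,0.6,18.2,-0.0012,-0.0019,0,85],[0,0,0,0,0,0,85],[0,0,0,0,0,0,40],[0,0,0,0,0,0,40],[0,0,0,0,0,0,40],[0,0,0,0,0,0,40]]]}}

```text
time_s: 38.1
eef_pos: [0.4479, 0.3128, 0.0036]
eef_rot: [0.002, 0.203, 0.979, 0.001]
wrist_force: [-1.5, -1.2, 6.9]
opening: 0.555
grasp_force: 60.5
```

```bash
python3 -c "
from h import *
o=st();Rc=R(o['eef_rot']);p,Rt=seatpose('black',47,60,.5);plan(p,Rt,9,o['eef_pos']+[0,0,.09],Rc)"
```

```text
t 38.1 p [447.9 312.8   3.6] R [[-0.918, 0.398, 0.003], [0.398, 0.918, 0.002], [-0.002, 0.003, -1.0]] F [-1.5 -1.2  6.9] op 47.4 gf 60.5
n 9 row [ -8.  -18.8   1.2] [-0.0031 -0.0228 -0.032 ] |v| 20.5 deg 2.3
```

>>> {"fn": "jog_arm", "kwargs": {"series": [[[0,0,-10,0,0,0,40],[0,0,-40,0,0,0,40],[0,0,-40,0,0,0,40],[-8,-18.8,1.2,-0.0031,-0.0228,-0.032,40],[-8,-18.8,1.2,-0.0031,-0.0228,-0.032,40],[-8,-18.8,1.2,-0.0031,-0.0228,-0.032,40],[-8,-18.8,1.2,-0.0031,-0.0228,-0.032,40],[-8,-18.8,1.2,-0.0031,-0.0228,-0.032,40],[-8,-18.8,1.2,-0.0031,-0.0228,-0.032,40],[-8,-18.8,1.2,-0.0031,-0.0228,-0.032,40]]]}}

```text
time_s: 39.1
eef_pos: [0.4599, 0.1695, 0.0874]
eef_rot: [0.082, 0.091, 0.992, -0.005]
wrist_force: [-0.4, 0.5, -0.2]
opening: 0.551
grasp_force: 62.1
```

>>> {"fn": "jog_arm", "kwargs": {"series": [[[-8,-18.8,1.2,-0.0031,-0.0228,-0.032,40],[-8,-18.8,1.2,-0.0031,-0.0228,-0.032,40],[0,0,0,0,0,0,40],[0,0,0,0,0,0,40],[0,0,0,0,0,0,40],[0,0,0,0,0,0,40],[0,0,0,0,0,0,40],[0,0,0,0,0,0,40],[0,0,0,0,0,0,40],[0,0,0,0,0,0,40]]]}}

```text
time_s: 40.1
eef_pos: [0.4694, 0.1305, 0.0866]
eef_rot: [0.103, 0.06, 0.993, -0.007]
wrist_force: [0.2, 0.2, -1.0]
opening: 0.555
grasp_force: 62.1
```

```bash
python3 held.py black red
python3 -c "
from h import *
p,Rt=seatpose('black',44,18,.5);plan(p,Rt,4)"
```

```text
t 40.1 p [469.4 130.5  86.6] R [[-0.972, 0.12, 0.204], [0.117, 0.993, -0.026], [-0.206, -0.001, -0.979]] F [ 0.2  0.2 -1. ] op 47.4 gf 62.1
a 45.6 lat 0.4 h 58.4 F up-slope 0.0 lat 0.2 normal -1.0 rot err deg [ 0.05  0.14 -0.02]
extent along tool x (mm) [-33.45603576  37.25857037] 7749
n 4 row [ 0.4  0.  10.1] [-0.0002 -0.0006  0.0001] |v| 10.1 deg 0.0
```

>>> {"fn": "jog_arm", "kwargs": {"series": [[[0.4,0,10.1,0,-0.0006,0,40],[0.4,0,10.1,0,-0.0006,0,40],[0.4,0,10.1,0,-0.0006,0,40],[0.4,0,10.1,0,-0.0006,0,40],[0,0,1.5,0,0,0,40],[0,0,1.5,0,0,0,40],[0,0,1,0,0,0,40],[0,0,1,0,0,0,40],[0,0,0,0,0,0,40],[0,0,0,0,0,0,40]]]}}

```text
time_s: 41.15
eef_pos: [0.4775, 0.1294, 0.0424]
eef_rot: [0.105, 0.06, 0.993, -0.007]
wrist_force: [-1.2, 0.6, 2.5]
opening: 0.553
grasp_force: 62.5
```

```bash
python3 -c "
from h import *
rel('black')"
```

```text
t 41.15 p [477.5 129.4  42.4] R [[-0.971, 0.12, 0.207], [0.117, 0.993, -0.026], [-0.209, -0.001, -0.978]] F [-1.2  0.6  2.5] op 47.2 gf 62.5
a 44.4 lat 0.3 h 13.5 F up-slope -0.7 lat 0.5 normal 2.7 rot err deg [ 0.05 -0.05 -0.02]
```

>>> {"fn": "jog_arm", "kwargs": {"series": [[[0,0.2,0,0,0,0,40],[2,0,0,0,0,0,40],[2,0,0,0,0,0,40],[1,0,0,0,0,0,40],[1,0,0,0,0,0,40],[0.8,0,0,0,0,0,40],[0.7,0,0,0,0,0,40],[0,0,0,0,0,0,40],[0,0,0,0,0,0,40],[0,0,0,0,0,0,40]]]}}

```text
time_s: 42.15
eef_pos: [0.4723, 0.1303, 0.0415]
eef_rot: [0.107, 0.06, 0.992, -0.007]
wrist_force: [7.5, -0.9, -0.3]
opening: 0.556
grasp_force: 62.1
```

```bash
python3 -c "
from h import *
rel('black')"
```

```text
t 42.15 p [472.3 130.3  41.5] R [[-0.97, 0.12, 0.211], [0.117, 0.993, -0.026], [-0.213, -0.0, -0.977]] F [ 7.5 -0.9 -0.3] op 47.5 gf 62.1
a 39.1 lat 0.6 h 13.7 F up-slope 7.3 lat 0.0 normal -1.9 rot err deg [ 0.02 -0.29 -0.01]
```

>>> {"fn": "jog_arm", "kwargs": {"series": [[[-0.7,0,0,0,0,0,40],[-0.6,0,0.4,0,0,0,40],[0,0,0,0,0,0,40],[0,0,0,0,0,0,54],[0,0,0,0,0,0,54],[0,0,0,0,0,0,54],[0,0,-10,0,0,0,54],[0,0,-30,0,0,0,65],[0,0,-50,0,0,0,85],[0,0,0,0,0,0,85]]]}}

```text
time_s: 43.15
eef_pos: [0.4561, 0.1333, 0.1353]
eef_rot: [0.11, 0.059, 0.992, -0.006]
wrist_force: [1.1, -0.2, -0.0]
opening: 0.995
grasp_force: 0.0
```

>>> {"fn": "jog_arm", "kwargs": {"series": [[[6.4,19,0,0.0038,0.0242,0.0321,85],[6.4,19,0,0.0038,0.0242,0.0321,85],[6.4,19,0,0.0038,0.0242,0.0321,85],[6.4,19,0,0.0038,0.0242,0.0321,85],[6.4,19,0,0.0038,0.0242,0.0321,85],[6.4,19,0,0.0038,0.0242,0.0321,85],[6.4,19,0,0.0038,0.0242,0.0321,85],[6.4,19,0,0.0038,0.0242,0.0321,85],[6.4,19,0,0.0038,0.0242,0.0321,85],[0,0,0,0,0,0,85]]]}}

```text
time_s: 44.15
eef_pos: [0.4397, 0.3134, 0.1223]
eef_rot: [-0.005, 0.203, 0.979, -0.002]
wrist_force: [0.9, -0.4, 0.6]
opening: 0.994
grasp_force: 0.0
```

```bash
python3 look.py z "[.478,.04,.03]"
python3 - <<'E'
from meas import *
S=[]
for n in("top","side"):
    c=pickle.load(open(f"{n}_z.pkl","rb"));print(n)
    for a in (("black","red"),("white","blue")):
        try: deck(c,a[0],-1 if a[0]=="black" else 1)
        except Exception: print("x")
        try: run(c,*a,20)
        except Exception: print("x")
    x,y=((245,145) if n=="side" else (195,140))
    S.append(cv2.resize(c['frame'][y:y+130,x:x+130],None,fx=3,fy=3,interpolation=cv2.INTER_CUBIC))
cv2.imwrite("pics/final.png",np.hstack(S))
E
```

```text
side crop origin 240 160
top crop origin 214 137
top
deck black {'L': array([ 3.819e+01, -2.000e-02]), 'R': array([-36.4 ,  -1.96]), 'top': array([84.13,  0.1 ])} mid lat 0.89 yaw -0.99
red {'L': array([28.  , -0.34]), 'R': array([-23.92,  -0.14]), 'top': array([ 7.219e+01, -1.000e-02])} mid lat 2.04 yaw -0.24
deck white {'L': array([37.9 ,  0.53]), 'R': array([-34.67,   0.05]), 'top': array([84.21,  0.23])} mid lat 1.62 yaw 0.29
blue {'L': array([24.87,  0.4 ]), 'R': array([-21.27,   0.08]), 'top': array([ 6.843e+01, -1.000e-02])} mid lat 1.8 yaw 0.24
side
x
red {'L': array([19.65,  0.15]), 'R': array([-32.38,  -0.17]), 'top': array([72.21, -2.3 ])} mid lat -6.36 yaw -0.01
x
blue {'L': array([19.59,  0.27]), 'R': array([-31.6 ,   0.44]), 'top': array([68.23,  0.47])} mid lat -6.01 yaw 0.36meas.py:20: RuntimeWarning: invalid value encountered in scalar divide
  k=(x>rng[0])&(x<rng[1]);w=np.clip(g[k],0,None);w=w*(w>.5*w.max());pts.append((t,(w*x[k]).sum()/w.sum()))
```

View pics/final.png

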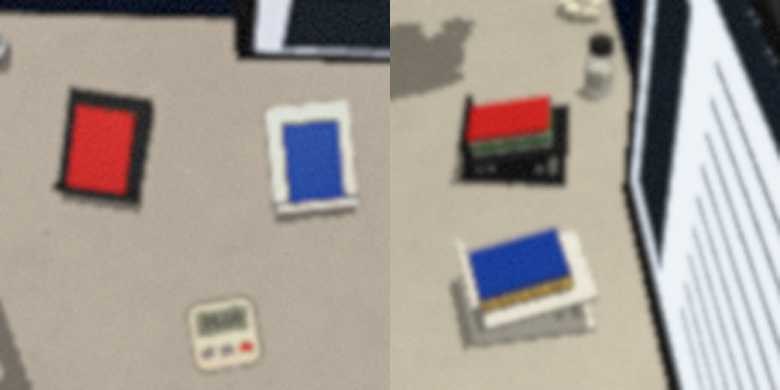

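```bash
python3 -c "
from bench import ctrl
print(ctrl.hand_in())"
```

```text
the job is handed in; nothing more can be done
None
```

The job is handed in at 44 s. Blue lies on yellow on the white rest and red on green on the black rest; in the last pictures each pair is flush, against the ledge and centred to about 1 mm, and I kept clear of the dish, vial and screen.

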